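# Clamp the trap bottle in its cam holder with the slot key

## Task

Stand the amber trap bottle upright on the bottle holder's plate, between the orange cam and the white V-shaped stop. Then take the blue key from its stand and use it (never the fingers) to turn the slotted cam screw clockwise until you feel the cam press the bottle snugly against the sprung stop, without forcing it: it is glass. Put the key back upright in its stand and leave the other glassware where it is.

Things in the scene. Friction and masses are not known exactly. Their poses are not given: they have to be found in the camera images.
- bottle: Loose amber glass bottle with a red screw cap, 130 mm high, about 0.3 kg. Body diameter 72 mm up to 75 mm height, then a shoulder; the cap is 42 mm in diameter, from 94 to 130 mm height (grip it there). Origin at the centre of the underside, z up.
- holder: Fixed bottle holder: aluminium plate 150 (x) x 240 (y) x 10 mm, origin at the centre of its underside. Cam screw at local y -60 mm; at +y a white V stop, 62 mm high, on stiff springs yielding along y. The stop is adjustable and its place not told: a bottle pushed right into the V has its centre on local x = 0, from 6 mm short of the seat point to 6 mm beyond it along y.
- seat (a point): Nominal place of the clamped bottle's underside centre: on the plate's top (10 mm high), at local (0, 12) mm of the holder, marked by a black disc. Put the bottle down about 11 mm nearer to the screw (local y about +1 mm) so that it clears the V stop.
- cam_screw: Captive cam screw in the holder. Origin on its vertical axis, 30 mm above the table. Orange disc, diameter 60 mm, height 0 to 20 mm, centred 16 mm off the axis along its own -y (away from the bottle when open). Clockwise from above, up to 3.0 rad, swings it to the bottle: touch 1.6 to 2.5 rad from open, then 0.1 to 0.3 rad to snug. Friction 0.12 N m; stays put.
- head (a point): Centre of the top face of the cam screw's steel head (diameter 40 mm), 70 mm above the table. A straight slot runs along its x axis: 8 mm wide, 35 mm long, 14 mm deep. Its x is parallel to the holder's x when fully open.
- key: Loose key, 142 mm long, 0.16 kg, stands blade down, z up. Origin at the middle of the blade's tip. Blade 26 mm wide (its x), 6 mm thick (y; 3.5 mm in the last 4 mm), 20 mm long; shaft diameter 16; collar diameter 48 from 76 to 84 mm above the tip; blue paddle handle 52 mm (x) by 16 mm (y, grip across this) from 84 to 142 mm above the tip.
- stand: Fixed white block 75 mm square, 85 mm high, with a vertical through hole 34 mm in diameter in its middle; the key's collar rests on its top (key origin 9 mm above the table). Origin at the centre of the underside.
- wash_bottle: Bystander: white wash bottle with a bent spout, 72 mm in diameter, 222 mm high; origin under its centre. Leave alone.
- flask: Bystander: clear conical flask, 100 mm in diameter, 140 mm high; origin under its centre. Leave alone.
- beaker: Bystander: glass beaker, 72 mm in diameter, 95 mm high; origin under its centre. Leave alone.
- dishes: Bystander: stack of petri dishes, 96 mm in diameter, 50 mm high; origin under its centre. Leave alone.
There are look-alikes about, which are no part of the job. What is shaped like the bottle but yellow is not meant. There is more than one size of the key; the one meant has the size given above.

How it is judged (in metres and radians):
On the way, in this order (a step that is already met when the one before it is completed fails the run):
1. the bottle stands upright on the holder's plate, let go (horizontal distance between bottle and seat below 0.022 m and z of bottle in the frame of holder between 0.007 and 0.014 m and angle between bottle's own z axis and vertical below 0.08 rad and contact force between the fingers and bottle below 0.3 N and linear speed of bottle below 0.03 m/s), for 0.2 s.
2. the key, in the slot, has turned the cam against the bottle (horizontal distance between bottle and seat below 0.022 m and z of bottle in the frame of holder between 0.007 and 0.014 m and angle between bottle's own z axis and vertical below 0.08 rad and contact force between cam_screw and bottle above 3 N and horizontal distance between key and cam_screw below 0.012 m and z of key in the frame of cam_screw below 0.038 m), for 0.2 s.
At the end, for the whole second after the job is handed in: The bottle stands upright (within 0.08 rad) on the holder's plate within 22 mm of the seat, the cam presses it with 3 to 25 N, and the key is back in its stand, upright (within 0.1 rad), its collar resting on the stand's top; bottle and key are at rest (horizontal distance between bottle and seat below 0.022 m and z of bottle in the frame of holder between 0.007 and 0.014 m and angle between bottle's own z axis and vertical below 0.08 rad and contact force between cam_screw and bottle between 3 and 25 N and linear speed of each of bottle, key below 0.02 m/s and horizontal distance between key and stand below 0.012 m and z of key in the frame of stand between 0.004 and 0.014 m and angle between key's own z axis and vertical below 0.1 rad); the robot touches nothing.
It fails at once if the cam screw is touched by the fingers or the arm instead of the key (contact force between any of the fingers, the arm and cam_screw above 1 N).
It fails at once if the bottle is forced: cam and bottle press with more than 32 N (contact force between cam_screw and bottle above 32 N).
It fails at once if the bottle tips (more than 0.35 rad) (angle between bottle's own z axis and vertical above 0.35 rad).
It fails at once if other glassware is moved by more than 40 mm or tipped (distance of any of wash_bottle, flask, beaker, dishes from where it was at the start of the episode above 0.04 m or angle between any of wash_bottle, flask, beaker, dishes's own z axis and vertical above 0.35 rad).
It also fails if it takes over 72 s, if anything falls off the work surface, if the arm or the gripper's body presses on something with over 40 N, if the wrist force passes 120 N, or if a joint passes its speed limit or range.

## Robot

A 6-joint arm with a two-finger parallel gripper is mounted at the origin on the work surface. World frame = base frame: x ahead of the robot, y to its left, z up, the work surface at z = 0. Lengths are in m, angles in degrees, forces in N, time in s.
With the tool pointing down it reaches from about 0.35 to 0.875 m from the base axis. Payload 4.2 kg.
Tool frame: the origin (TCP) lies on the centre line of the jaws, within the pads' length; the fingertips stand 19 mm ahead of it and the grasp point (between the pads) is the TCP; x points along the fingers, y is the direction in which the jaws open and shut, and the axes are right-handed (so a half turn about x gives the same grasp; the last joint's range is limited). The gripper opens to 87 mm and grips with 3 to 60 N. Pads are 19 mm wide; open, the fingers measure 117 mm over their backs; the gripper's body (75 mm by 190 mm) begins 51 mm behind the grasp point.
Start: joints at [-50.672, 22.042, 0.453, 0, -68.411, -14.817], TCP at [0.259, -0.569, 0.242] pointing down, gripper open.
Joint ranges: [-179.83, 179.83], [-69.29, 118.12], [-61.27, 80.66], [-181.25, 117.63], [-171.15, -9.14], [-177.46, 177.46]. Speed limits (degrees/s): [159.86, 159.86, 180, 180, 180, 180].

## Interface

Orientations are given as a 3x3 rotation matrix whose columns are the frame's x, y, z axes.
In Python, from station import r, viewer, job, spotter gives the robot as it stands.
- The arm moves only by the tool play_rows, never from a script. Its argument "commands" is a list of rows, each an object of numbers: "fingers": the gripper command: -1 is fully open, 1 is shut, values between are in proportion; "tx", "ty", "tz": the shift along the tool's x, y, z normalised to -1 to 1, where 1 is 750 mm; "ax", "ay", "az": the turn, a rotation vector about the tool's x, y, z normalised to -1 to 1, where 1 is pi rad. In form: [{"fingers": .., "tx": .., "ty": .., "tz": .., "ax": .., "ay": .., "az": ..}, ...]. A call has 1 to 5 rows; each row is the pose to reach, as a shift and turn from the pose commanded when the call began, along the tool's axes at that moment, turning the shorter way round; what a row does not reach only later rows make up. A row lasts 1/12 s, in which the tool goes at most 41.7 mm and 7.16 degrees, less where a joint would pass 70% of its speed; a pose out of reach is approached as far as the arm can. A call with a number of a shift or a turn outside -1 to 1 is refused whole. A call with a gripper value outside its range is refused whole. The fingers move at their own pace and stop on an object; the grip force is fixed at half the most. Time passes only in rows, so rows that repeat a pose let the fingers close. It gives the time, the measured TCP pose, the force and the opening at its end, in the units of the state.
- r.sense(): the state, without advancing time (a new reading comes with each control period).
- viewer.capture(name): name is "scene" or "top" or "wrist"; returns a dict with "image" (400x640x3 uint8, red, green, blue), "fx", "fy", "cx", "cy" (pixels), "dist" ([k1, k2, p1, p2, k3] as OpenCV has them; the pictures are not rectified), "R" (3x3) and "t" (3): a world point X has camera coordinates R X + t; the wrist camera has in their place "mount" (4x4, takes a point from camera to tool coordinates, whose origin is the TCP and whose axes are the tool frame's). Camera axes: x right, y down, z forward; pixel columns grow to the right and rows downward; lengths in m; the calibration is good to about 2 mm. A picture is of the moment at which its call begins: read the wrist's pose just before it. There is no depth.
- job.finish_job(): hands the job in, once; it reports no verdict.
Trained networks look in a picture, given as the dict that the camera call returned (one of the last four; its "shot" number tells which), for a name from the list of things; names that differ only in an ending like _2 or _b are one class to them, and where a whole thing is asked for, a point or a joint stands for the part that bears it (a point fixed in the world has none). Each returns a list of dicts, best first, with "score" (0 to 1); they miss things now and then, are a little off and sometimes report something else, mostly with a low value. They report only what shows in the picture. A call takes as long as a camera call. They do not tell look-alikes from the thing itself.
- spotter.find_in(name, picture): "uv" ([column, row] in pixels, amid what is visible of it).
- spotter.silhouettes(name, picture): "region" (400x640 bool, what is visible of it) and "uv" ([column, row] in pixels, amid what is visible of it).
The state is a dict: "time_s": time; "joints": joint angles; "joint_velocities": joint speeds; "effort": joint torques, N m; "tcp_pos": TCP position; "ee_rot": TCP orientation; "wrist_force": force on the tool from outside, world axes, zero at the start; "moment": the same for the moment, N m; "gripper_width": opening from 0.0 (shut) to 1.0 (fully open).
Only numpy, scipy, OpenCV 4.12 (cv2) and the standard library are available. Lean on these libraries where they do the work, as an engineer would, in place of code of your own. Each camera call takes 0.05 s, during which the arm holds its last target. There are 200 camera calls.

## Working session

There is one attempt and no reset: what is moved stays moved. The work goes in short steps, Python scripts to look and compute and a tool call to move; the robot and the scene stay as the last step left them, time stands still between calls to the robot, and variables do not carry over. Pictures are saved under pics/ and viewed, about 8 in all and at most 12, crops included, and the job is handed in when it is done.

Besides the shell and the picture viewer there is one more tool, called after "Emit:" as name(argument=value, ...) on one line, values as JSON. play_rows: Moves the arm, as the interface text tells. Its arguments: {"type":"object","properties":{"commands":{"type":"array"}},"required":["commands"]}

```bash
ls; mkdir -p pics
python3 - <<'E'
from station import r, viewer, job, spotter
import cv2, numpy as np
print(r.sense())
for n in ("scene","top"):
    p=viewer.capture(n); cv2.imwrite(f"pics/{n}0.png",p["image"][:,:,::-1])
    print(n,{k:p[k] for k in p if k!="image"})
    for o in ("bottle","holder","cam_screw","head","key","stand"):
        try: print(o,[(np.round(d["uv"]),round(d["score"],2)) for d in spotter.find_in(o,p)])
        except Exception as e: print(o,e)
E
```

```text
pics
{'time_s': 0.0, 'joints': array([-5.06723119e+01,  2.20923040e+01,  3.79948718e-01, -3.07701103e-02,
       -6.84113253e+01, -1.48180529e+01]), 'joint_velocities': array([ 0.01455208,  0.09638259, -0.06537253,  0.02911502, -0.02446084,
        0.03033292]), 'effort': array([ 2.08616293e-04, -3.90668142e+01,  1.87411362e+01,  4.21991721e+00,
        1.08966592e-02, -1.98080729e-04]), 'tcp_pos': array([ 0.25908602, -0.56815082,  0.24043985]), 'ee_rot': array([[-9.81735824e-04, -4.14664883e-01,  9.09973665e-01],
       [ 1.98621316e-03,  9.09971500e-01,  4.14666039e-01],
       [-9.99997546e-01,  2.21449418e-03, -6.97387712e-05]]), 'wrist_force': array([0.29066064, 0.2926058 , 0.05616297]), 'moment': array([ 0.01796752, -0.01735152,  0.01897317]), 'gripper_width': 1.0029401496887922}
scene {'fx': 377.7819755351773, 'fy': 377.7819755351773, 'cx': 317.1284564952145, 'cy': 204.23045252804667, 'dist': array([-0.07405776,  0.        ,  0.        ,  0.        ,  0.        ]), 'R': array([[-0.82521053,  0.56458735,  0.01639228],
       [ 0.2902049 ,  0.44870939, -0.84524612],
       [-0.4
[... 474 characters left out ...]
452.26693303837203, 'cx': 316.39763368778785, 'cy': 199.27611239149525, 'dist': array([-0.06506817,  0.        ,  0.        ,  0.        ,  0.        ]), 'R': array([[-0.01048203, -0.99990332, -0.00913695],
       [-0.99725139,  0.0111236 , -0.07325247],
       [ 0.07334703,  0.008344  , -0.99727157]]), 't': array([0.02544329, 0.58954466, 1.2675833 ]), 'shot': 2}
bottle [(array([204., 280.]), 0.93), (array([224., 240.]), 0.78), (array([211., 191.]), 0.77)]
holder [(array([310., 220.]), 0.76)]
cam_screw [(array([335., 217.]), 0.55)]
head [(array([314., 127.]), 0.63), (array([334., 218.]), 0.59)]
key [(array([457., 266.]), 0.97), (array([448., 218.]), 0.88)]
stand [(array([432., 218.]), 0.78)]
```

Run:
```python
import cv2
a=cv2.imread("pics/scene0.png");b=cv2.imread("pics/top0.png")
cv2.imwrite("pics/s1.png",cv2.resize(a[80:340,160:520],(800,578),interpolation=cv2.INTER_CUBIC))
cv2.imwrite("pics/t1.png",cv2.resize(b[90:340,130:530],(800,500),interpolation=cv2.INTER_CUBIC))
```

```text
(no output)
```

View pics/s1.png

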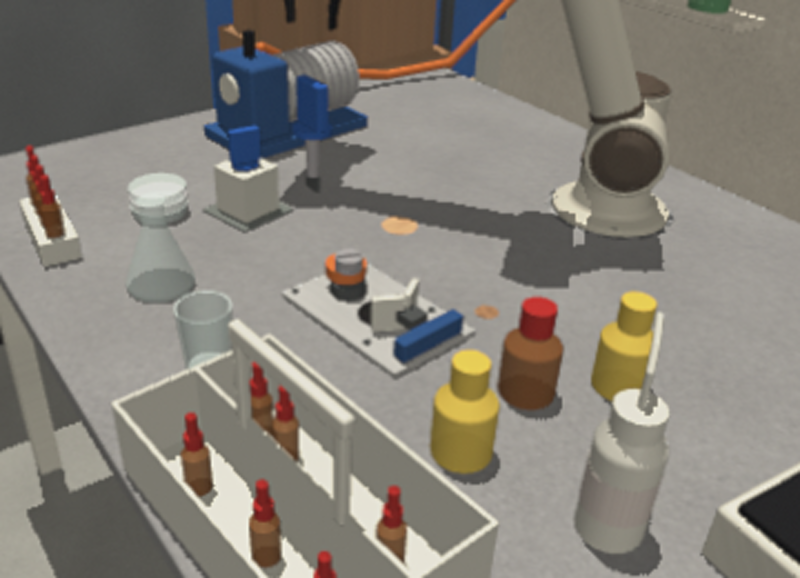

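View pics/t1.png

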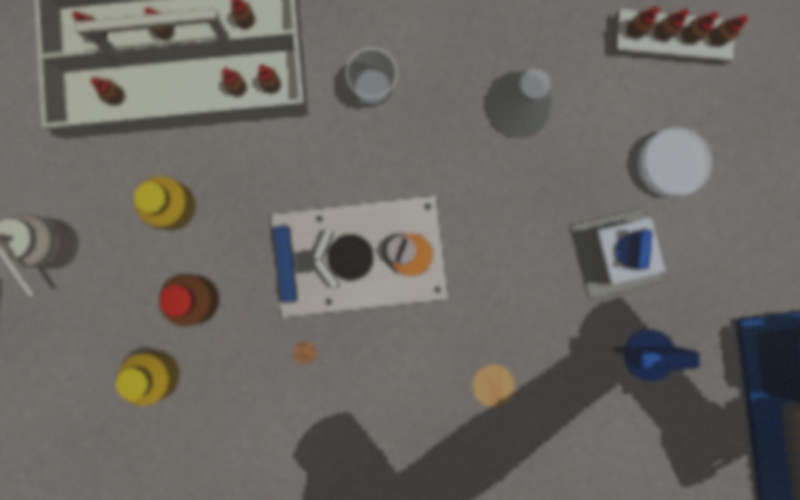

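Meant bottle: amber with the red cap, top (224,240). The bottles at (204,280) and (211,191) are yellow. Candidate keys: the one in the stand, top (448,218), and a bigger free-standing one at (457,266). I'll check the key sizes from close up.

```bash
cat > h.py <<'E'
from station import r, viewer, job, spotter
import cv2, numpy as np
from scipy.spatial.transform import Rotation as Ro
def shot(n):
    s=r.sense(); p=viewer.capture(n)
    if n=="wrist":
        T=np.eye(4);T[:3,:3]=s["ee_rot"];T[:3,3]=s["tcp_pos"]
        W=np.linalg.inv(T@p["mount"]); p["R"],p["t"]=W[:3,:3],W[:3,3]
    p["K"]=np.array([[p["fx"],0,p["cx"]],[0,p["fy"],p["cy"]],[0,0,1]]); return p
def ray(p,uv):
    n=cv2.undistortPoints(np.array([[uv]],float),p["K"],np.array(p["dist"]))[0,0]
    d=p["R"].T@np.array([n[0],n[1],1]); return -p["R"].T@p["t"],d/np.linalg.norm(d)
def at_z(p,uv,z):
    o,d=ray(p,uv); return o+d*(z-o[2])/d[2]
def tri(*pu):
    A=0;b=0
    for p,uv in pu:
        o,d=ray(p,uv);M=np.eye(3)-np.outer(d,d);A=A+M;b=b+M@o
    X=np.linalg.solve(A,b)
    return X,[round(float(np.linalg.norm(np.cross(X-ray(p,u)[0],ray(p,u)[1]))),4) for p,u in pu]
def proj(p,X):
    return cv2.projectPoints(np.atleast_2d(np.array(X,float)),cv2.Rodrigues(p["R"])[0],p["t"],p["K"],np.array(p["dist"]))[0][:,0]
def down(yaw): # jaw axis (tool y) at yaw deg in world, tool x down
    y=np.array([np.cos(np.radians(yaw)),np.sin(np.radians(yaw)),0]);x=np.array([0,0,-1.]);return np.c_[x,y,np.cross(x,y)]
def go(pos,yaw):
    s=r.sense();R=s["ee_rot"];d=R.T@(np.array(pos)-s["tcp_pos"])
    e=[Ro.from_matrix(R.T@down(yaw+k)).as_rotvec() for k in (0,180)]
    print("t",round(s["time_s"],2),"now",np.round(s["tcp_pos"],4),"jawyaw",round(np.degrees(np.arctan2(R[1,1],R[0,1])),1),"J",np.round(s["joints"],0),"dist",round(np.linalg.norm(d),3))
    print("  t*",np.round(d/.75,4)," a*",[np.round(v/np.pi,4) for v in e])
E
python3 - <<'E'
from h import *
S=shot("scene");T=shot("top")
# colour blobs
def col(p,lo,hi,box):
    h=cv2.cvtColor(p["image"],cv2.COLOR_RGB2HSV);m=cv2.inRange(h,lo,hi);k=np.zeros_like(m);x0,y0,x1,y1=box;k[y0:y1,x0:x1]=m[y0:y1,x0:x1]
    n,l,st,c=cv2.connectedComponentsWithStats(k); i=1+np.argmax(st[1:,4]); return c[i],st[i]
cs=col(S,(0,190,90),(6,255,255),(380,205,430,240)); ct=col(T,(0,190,90),(6,255,255),(200,220,245,260));print(cs,ct)
print("cap",tri((S,cs[0]),(T,ct[0])))
hs=col(S,(105,150,60),(125,255,255),(255,130,285,160)); ht=col(T,(105,150,60),(125,255,255),(430,195,460,235));print(hs,ht)
print("key",tri((S,hs[0]),(T,ht[0])))
print("other key",tri((S,[300,136]),(T,[457,266])))
print("head",tri((S,[319,199]),(T,[332,214])), at_z(T,[332,214.],.07))
# plate corners at z=.01 from top
c=[(130+x/2,90+y/2) for x,y in ((275,213),(435,197),(446,298),(283,317))]
P=np.array([at_z(T,u,.01) for u in c]);print(P,P.mean(0)); 
print("wrist mount",shot("wrist")["mount"])
E
```

```text
(array([402.97777778, 217.31111111]), array([396, 215,  14,   7,  45], dtype=int32)) (array([216.61904762, 239.8       ]), array([212, 233,  11,  14, 105], dtype=int32))
cap (array([0.47840249, 0.279868  , 0.13007954]), [0.0005, 0.0005])
(array([269.671875 , 145.0703125]), array([262, 136,  16,  20, 256], dtype=int32)) (array([451.69565217, 214.04347826]), array([449, 206,   6,  17,  69], dtype=int32))
key (array([ 0.53730232, -0.33661666,  0.11897315]), [0.0027, 0.0027])
other key (array([ 0.40106501, -0.34577078,  0.1214682 ]), [0.0029, 0.0029])
head (array([ 0.54058143, -0.01993933,  0.05231745]), [0.0069, 0.0069]) [ 0.54535711 -0.0236154   0.07      ]
[[ 0.60024642  0.16005648  0.01      ]
 [ 0.62077767 -0.07076927  0.01      ]
 [ 0.47561448 -0.08428484  0.01      ]
 [ 0.45089946  0.14907454  0.01      ]] [0.53688451 0.03851923 0.01      ]
wrist mount [[ 8.26904866e-04 -2.77114605e-01  9.60836517e-01 -1.43067015e-01]
 [ 9.99999108e-01  1.23685414e-03 -5.03887783e-04 -3.18912156e-05]
 [-1.04877996e-03  9.60836077e-01  2.77115380e-01 -7.51370912e-02]
 [ 0.00000000e+00  0.00000000e+00  0.00000000e+00  1.00000000e+00]]
```

Run:
```python
from h import *
S=shot("scene");T=shot("top");W=shot("wrist")
print(proj(S,r.sense()["tcp_pos"]),proj(T,r.sense()["tcp_pos"]))
a=cv2.resize(S["image"][0:240,200:520],(800,600))[0:600]
b=np.vstack([np.hstack([cv2.resize(S["image"][0:200,180:500],(400,250)),cv2.resize(T["image"],(400,250))]),cv2.resize(W["image"],(800,500))[:340]])
cv2.imwrite("pics/c2.png",b[:,:,::-1])
```

```text
[[299.48344288  86.28981089]] [[565.5626569 329.0980356]]
```

View pics/c2.png

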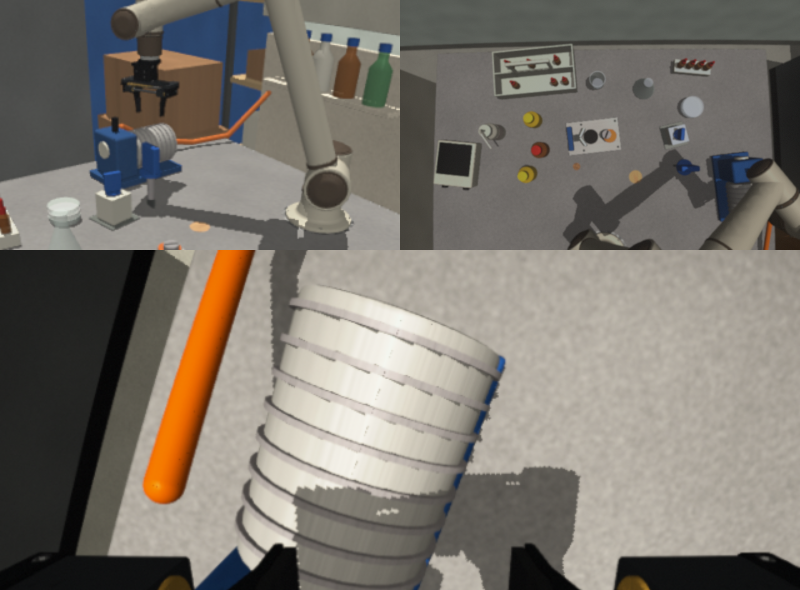

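The start pose hangs over the blue motor. I'll lift first, then look at the stand from above.

Emit:
play_rows(commands=[{"fingers": -1, "tx": -0.05, "ty": 0, "tz": 0, "ax": 0, "ay": 0, "az": 0}, {"fingers": -1, "tx": -0.1, "ty": 0, "tz": 0, "ax": 0, "ay": 0, "az": 0}, {"fingers": -1, "tx": -0.15, "ty": 0, "tz": 0, "ax": 0, "ay": 0, "az": 0}, {"fingers": -1, "tx": -0.18, "ty": 0, "tz": 0, "ax": 0, "ay": 0, "az": 0}])

```text
time_s: 1.33
tcp_pos: [0.2593, -0.5695, 0.3816]
ee_rot: [[0.003, -0.415, 0.91], [-0.006, 0.91, 0.415], [-1.0, -0.007, -0.0]]
wrist_force: [-1.0, -0.5, 0.3]
gripper_width: 1.003
```

Emit:
play_rows(commands=[{"fingers": -1, "tx": 0, "ty": 0.014, "tz": 0.05, "ax": 0, "ay": 0, "az": 0}, {"fingers": -1, "tx": 0, "ty": 0.028, "tz": 0.1, "ax": 0, "ay": 0, "az": 0}, {"fingers": -1, "tx": 0, "ty": 0.041, "tz": 0.15, "ax": 0, "ay": 0, "az": 0}, {"fingers": -1, "tx": 0, "ty": 0.054, "tz": 0.2, "ax": 0, "ay": 0, "az": 0}, {"fingers": -1, "tx": 0, "ty": 0.068, "tz": 0.25, "ax": 0, "ay": 0, "az": 0}])

```text
time_s: 1.75
tcp_pos: [0.4098, -0.4432, 0.3768]
ee_rot: [[0.0, -0.414, 0.91], [-0.0, 0.91, 0.414], [-1.0, -0.0, 0.0]]
wrist_force: [-0.1, -1.1, 0.3]
gripper_width: 0.995
```

Emit:
play_rows(commands=[{"fingers": -1, "tx": 0, "ty": 0.015, "tz": 0.05, "ax": 0, "ay": 0, "az": 0}, {"fingers": -1, "tx": 0, "ty": 0.03, "tz": 0.1, "ax": 0, "ay": 0, "az": 0}, {"fingers": -1, "tx": 0, "ty": 0.045, "tz": 0.15, "ax": 0, "ay": 0, "az": 0}, {"fingers": -1, "tx": 0, "ty": 0.055, "tz": 0.18, "ax": 0, "ay": 0, "az": 0}, {"fingers": -1, "tx": 0, "ty": 0.055, "tz": 0.18, "ax": 0, "ay": 0, "az": 0}])

```text
time_s: 2.17
tcp_pos: [0.5177, -0.3476, 0.3756]
ee_rot: [[-0.0, -0.42, 0.908], [0.001, 0.908, 0.42], [-1.0, 0.001, 0.0]]
wrist_force: [-0.1, -0.7, -0.7]
gripper_width: 1.002
```

Run:
```python
from h import *
go((.537,-.337,.36),-102)
W=shot("wrist")
for o in ("key","stand"): print(o,[(np.round(d["uv"]),round(d["score"],2)) for d in spotter.find_in(o,W)])
print(proj(W,[.537,-.337,.15]))
cv2.imwrite("pics/w3.png",W["image"][:,:,::-1])
```

```text
t 2.17 now [ 0.5177 -0.3476  0.3756] jawyaw 114.8 J [-19.  19.  14.  -0. -86. -46.] dist 0.027
  t* [0.0208 0.002  0.0293]  a* [array([-7.955e-01,  5.000e-04,  0.000e+00]), array([ 0.2045,  0.    , -0.0004])]
key [(array([327., 187.]), 0.89), (array([376.,  74.]), 0.76)]
stand [(array([329., 163.]), 0.67)]
[[324.13157022 191.93870687]]
```

View pics/w3.png

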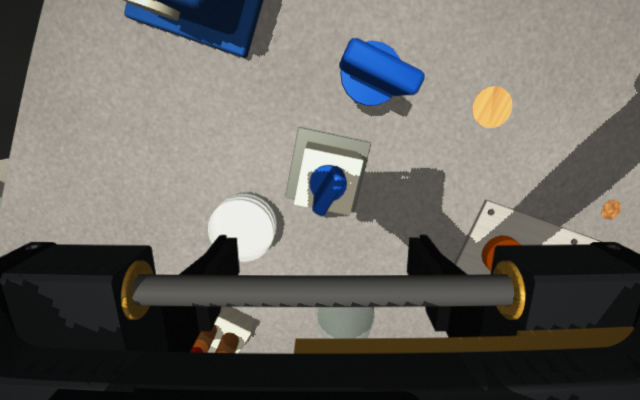

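Two keys show: the small one in the stand at (327,187) and a big one standing free at (385,70). I'll measure their collars and handles and confirm in one crop.

Run:
```python
from h import *
W=shot("wrist");im=W["image"]
h=cv2.cvtColor(im,cv2.COLOR_RGB2HSV)
for nm,(x0,y0,x1,y1) in (("stand",(295,150,360,225)),("free",(330,30,435,110))):
    m=cv2.inRange(h[y0:y1,x0:x1],(105,120,40),(125,255,255))
    v=h[y0:y1,x0:x1,2][m>0]; print(nm,np.percentile(v,[10,30,50,70,90]))
    t,_=cv2.threshold(v.astype(np.uint8),0,255,cv2.THRESH_OTSU);print(t)
    for mm,l in ((m,"all"),(((m>0)&(h[y0:y1,x0:x1,2]>t)).astype(np.uint8),"bright")):
        c=max(cv2.findContours(mm,cv2.RETR_EXTERNAL,cv2.CHAIN_APPROX_NONE)[0],key=cv2.contourArea)
        b=cv2.boxPoints(cv2.minAreaRect(c))+[x0,y0]; 
        for z in (.093,.151):
            P=np.array([at_z(W,u,z) for u in b])[:,:2];e=[np.linalg.norm(P[i]-P[i-1]) for i in (1,2)];print(l,z,np.round(b).tolist(),np.round(e,4),P.mean(0).round(4),np.degrees(np.arctan2(*(P[1]-P[0])[::-1])).round(1))
cv2.imwrite("pics/k4.png",cv2.resize(im[20:240,260:460],None,fx=2.7,fy=2.7,interpolation=cv2.INTER_CUBIC)[:,:,::-1])
```

```text
stand [ 64.  91. 104. 106. 108.]
132.0
all 0.093 [[309.0, 171.0], [344.0, 166.0], [351.0, 214.0], [316.0, 219.0]] [0.045 0.064] [ 0.5456 -0.3266] 122.9
all 0.151 [[309.0, 171.0], [344.0, 166.0], [351.0, 214.0], [316.0, 219.0]] [0.0389 0.0553] [ 0.532  -0.3341] 122.9
bright 0.093 [[334.0, 187.0], [343.0, 185.0], [344.0, 188.0], [335.0, 191.0]] [0.0117 0.0051] [ 0.5345 -0.3198] 129.1
bright 0.151 [[334.0, 187.0], [343.0, 185.0], [344.0, 188.0], [335.0, 191.0]] [0.0101 0.0044] [ 0.5224 -0.3283] 129.1
free [ 58. 164. 203. 211. 217.]
140.0
all 0.093 [[324.0, 80.0], [364.0, 30.0], [429.0, 81.0], [389.0, 131.0]] [0.0711 0.0965] [ 0.399 -0.334] 165.2
all 0.151 [[324.0, 80.0], [364.0, 30.0], [429.0, 81.0], [389.0, 131.0]] [0.0614 0.0834] [ 0.4054 -0.3405] 165.2
bright 0.093 [[343.0, 64.0], [357.0, 34.0], [431.0, 70.0], [416.0, 99.0]] [0.0361 0.0949] [ 0.3796 -0.3303] 178.2
bright 0.151 [[343.0, 64.0], [357.0, 34.0], [431.0, 70.0], [416.0, 99.0]] [0.0312 0.082 ] [ 0.3886 -0.3373] 178.2
```

View pics/k4.png

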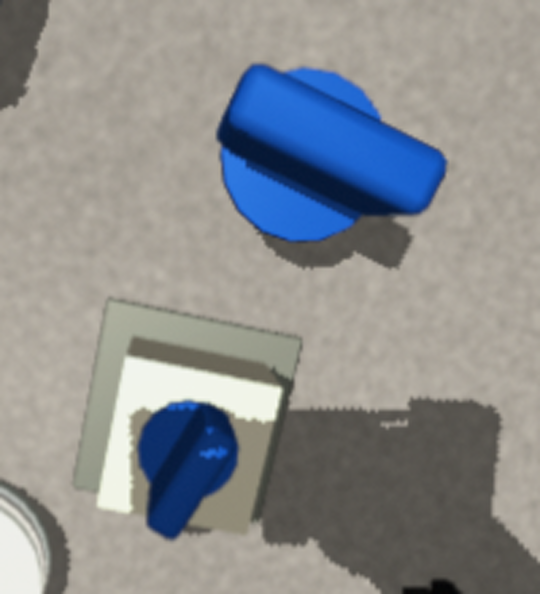

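The stand key has a collar of about 48 mm (36 px) and a handle of about 52 mm, so it is the one meant. The free key is about 1.5 times bigger. Next I'll look at the holder.

Emit:
play_rows(commands=[{"fingers": -1, "tx": 0, "ty": 0.036, "tz": 0.017, "ax": -0.039, "ay": 0, "az": 0}, {"fingers": -1, "tx": 0, "ty": 0.073, "tz": 0.034, "ax": -0.078, "ay": 0, "az": 0}, {"fingers": -1, "tx": 0, "ty": 0.11, "tz": 0.05, "ax": -0.117, "ay": 0, "az": 0}, {"fingers": -1, "tx": 0, "ty": 0.146, "tz": 0.067, "ax": -0.156, "ay": 0, "az": 0}, {"fingers": -1, "tx": 0, "ty": 0.182, "tz": 0.084, "ax": -0.195, "ay": 0, "az": 0}])

```text
time_s: 2.78
tcp_pos: [0.514, -0.2008, 0.377]
ee_rot: [[0.001, -0.864, 0.503], [-0.0, 0.503, 0.864], [-1.0, -0.001, 0.0]]
wrist_force: [0.7, -0.4, 0.2]
gripper_width: 1.001
```

Emit:
play_rows(commands=[{"fingers": -1, "tx": 0, "ty": 0.026, "tz": 0.046, "ax": -0.039, "ay": 0, "az": 0}, {"fingers": -1, "tx": 0, "ty": 0.053, "tz": 0.092, "ax": -0.078, "ay": 0, "az": 0}, {"fingers": -1, "tx": 0, "ty": 0.08, "tz": 0.14, "ax": -0.117, "ay": 0, "az": 0}, {"fingers": -1, "tx": 0, "ty": 0.107, "tz": 0.185, "ax": -0.156, "ay": 0, "az": 0}, {"fingers": -1, "tx": 0, "ty": 0.107, "tz": 0.185, "ax": -0.195, "ay": 0, "az": 0}])

```text
time_s: 3.2
tcp_pos: [0.5156, -0.0366, 0.377]
ee_rot: [[0.001, -0.996, -0.092], [0.002, -0.092, 0.996], [-1.0, -0.002, 0.001]]
wrist_force: [-0.4, -1.2, -0.2]
gripper_width: 1.002
```

Run:
```python
from h import *
go((.478,.28,.3),180)
W=shot("wrist")
for o in ("head","cam_screw","holder","bottle"): print(o,[(np.round(d["uv"]),round(d["score"],2)) for d in spotter.find_in(o,W)])
for q in ([.5428,-.0212,.07],[.5359,.0504,.01]): print(proj(W,q))
cv2.imwrite("pics/w5.png",cv2.resize(W["image"],(800,500),interpolation=cv2.INTER_CUBIC)[:,:,::-1])
import pickle;pickle.dump(W,open("w5.pkl","wb"))
```

```text
t 3.2 now [ 0.5156 -0.0366  0.377 ] jawyaw -174.7 J [ 14.   7.  -0.  -0. -82.  -9.] dist 0.328
  t* [0.1033 0.0111 0.4249]  a* [array([0.0295, 0.0005, 0.0005]), array([-9.705e-01, -7.000e-04,  8.000e-04])]
head [(array([304., 161.]), 0.72)]
cam_screw [(array([302., 162.]), 0.76)]
holder [(array([301., 190.]), 0.68)]
bottle [(array([329., 328.]), 0.96), (array([247., 340.]), 0.9)]
[[302.26061345 170.05302406]]
[[305.43716263 208.33060972]]
```

View pics/w5.png

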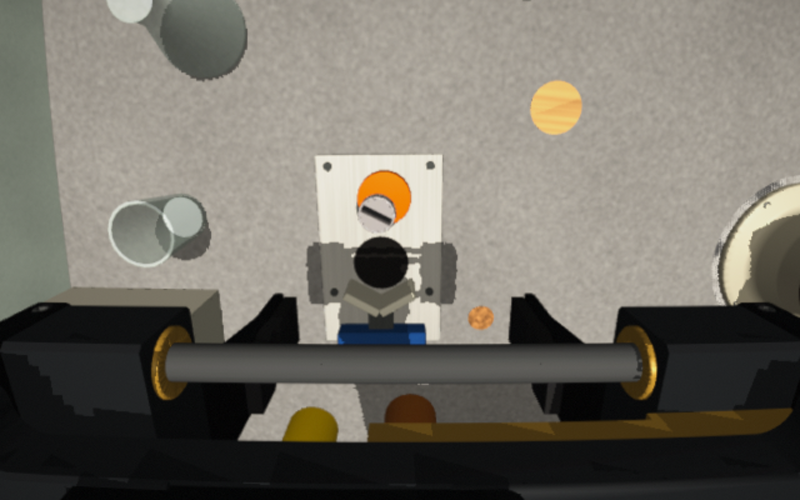

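Run:
```python
from h import *
import pickle
W=pickle.load(open("w5.pkl","rb"));im=W["image"]
h=cv2.cvtColor(im,cv2.COLOR_RGB2HSV)
# disc
m=cv2.inRange(h,(8,180,120),(22,255,255));m[:130]=0;m[185:]=0;m[:,:270]=0;m[:,340:]=0
c=max(cv2.findContours(m,cv2.RETR_EXTERNAL,cv2.CHAIN_APPROX_NONE)[0],key=cv2.contourArea);hull=cv2.convexHull(c)
(u,v),rad=cv2.minEnclosingCircle(hull);D=at_z(W,(u,v),.05);print("disc",u,v,rad,D)
# slot: dark in head
g=cv2.cvtColor(im,cv2.COLOR_RGB2GRAY).astype(int);x0,y0=285,155;s=g[155:186,285:319]
m=((s<70)).astype(np.uint8)
n,l,st,ce=cv2.connectedComponentsWithStats(m);print(st,ce+[x0,y0])
i=min(range(1,n),key=lambda i:np.linalg.norm(ce[i]+[x0,y0]-[301.6,170.4])-st[i,4]*.1)
ys,xs=np.where(l==i);b=cv2.boxPoints(cv2.minAreaRect(np.c_[xs,ys].astype(np.float32)))+[x0,y0]
P=np.array([at_z(W,q,.07) for q in b])[:,:2];print("slot",b,P.mean(0));
for i in range(2): d=P[i+1]-P[i];print(np.linalg.norm(d),np.degrees(np.arctan2(d[1],d[0])))
# plate edges: left & right, threshold to far corners
q=[(316,156),(442,154),(440,338),(327,338)]
P=np.array([at_z(W,(a/1.25,b/1.25),.01) for a,b in q]);print(P)
k=cv2.inRange(h,(0,0,0),(180,255,45));k[:180]=0;k[240:]=0;k[:,:275]=0;k[:,335:]=0
n,l,st,ce=cv2.connectedComponentsWithStats(k);i=1+np.argmax(st[1:,4]);print("seat",st[i],at_z(W,ce[i],.01))
```

```text
disc 306.7272644042969 157.72727966308594 21.387502670288086 [ 0.53892925 -0.03482033  0.05      ]
[[  0   0  34  31 962]
 [  5  10  23  14  92]] [[301.5956341  169.89085239]
 [300.5        171.14130435]]
slot [[289.19999981 167.60000038]
 [290.79999924 164.39999962]
 [312.39999771 175.19999886]
 [310.79999924 178.39999962]] [ 0.54453016 -0.01918847]
0.004816623161927098 -112.08660506047079
0.03184028048279636 158.24976944186434
[[ 0.62224291 -0.06903698  0.01      ]
 [ 0.47688845 -0.08480234  0.01      ]
 [ 0.45168013  0.1493042   0.01      ]
 [ 0.59903771  0.16352413  0.01      ]]
seat [ 284  190   42   40 1325] [0.53732456 0.0531546  0.01      ]
```

Holder yaw is about 5.9°. The slot is at about -22°, so the cam already stands about 28° from fully open. Next I'll go over the bottle.

Emit:
play_rows(commands=[{"fingers": -1, "tx": 0.01, "ty": 0.0, "tz": 0.05, "ax": 0.01, "ay": 0, "az": 0}, {"fingers": -1, "tx": 0.02, "ty": 0.0, "tz": 0.1, "ax": 0.02, "ay": 0, "az": 0}, {"fingers": -1, "tx": 0.03, "ty": 0.0, "tz": 0.15, "ax": 0.03, "ay": 0, "az": 0}, {"fingers": -1, "tx": 0.04, "ty": 0.005, "tz": 0.2, "ax": 0.03, "ay": 0, "az": 0}, {"fingers": -1, "tx": 0.05, "ty": 0.01, "tz": 0.25, "ax": 0.03, "ay": 0, "az": 0}])

```text
time_s: 3.87
tcp_pos: [0.4934, 0.1457, 0.3388]
ee_rot: [[0.0, -1.0, 0.018], [-0.0, 0.018, 1.0], [-1.0, -0.0, -0.0]]
wrist_force: [0.7, -0.1, -0.2]
gripper_width: 0.997
```

Emit:
play_rows(commands=[{"fingers": -1, "tx": 0.02, "ty": 0.0, "tz": 0.05, "ax": 0, "ay": 0, "az": 0}, {"fingers": -1, "tx": 0.04, "ty": 0.0, "tz": 0.1, "ax": 0, "ay": 0, "az": 0}, {"fingers": -1, "tx": 0.05, "ty": 0.0, "tz": 0.15, "ax": 0, "ay": 0, "az": 0}, {"fingers": -1, "tx": 0.05, "ty": 0.0, "tz": 0.155, "ax": 0, "ay": 0, "az": 0}, {"fingers": -1, "tx": 0.05, "ty": 0.0, "tz": 0.155, "ax": 0, "ay": 0, "az": 0}])

```text
time_s: 4.28
tcp_pos: [0.4951, 0.2626, 0.3002]
ee_rot: [[-0.002, -1.0, 0.013], [-0.002, 0.013, 1.0], [-1.0, 0.002, -0.002]]
wrist_force: [-0.3, 0.7, 0.1]
gripper_width: 1.003
```

Run:
```python
from h import *
W=shot("wrist");h=cv2.cvtColor(W["image"],cv2.COLOR_RGB2HSV)
m=cv2.inRange(h,(0,150,60),(6,255,255))|cv2.inRange(h,(174,150,60),(180,255,255))
m=cv2.morphologyEx(m,cv2.MORPH_OPEN,np.ones((3,3)))
c=max(cv2.findContours(m,cv2.RETR_EXTERNAL,cv2.CHAIN_APPROX_NONE)[0],key=cv2.contourArea)
print(cv2.boundingRect(c),cv2.contourArea(c),cv2.minEnclosingCircle(c))
q=cv2.minEnclosingCircle(c)[0]
print(at_z(W,q,.13),at_z(W,q,.125),[ (d["uv"],d["score"]) for d in spotter.find_in("bottle",W)],proj(W,[.478,.28,.13]))
go((.478,.28,.115),180)
cv2.imwrite("pics/w6.png",W["image"][:,:,::-1])
```

```text
(319, 174, 44, 48) 1589.0 ((340.66033935546875, 197.10337829589844), 24.044347763061523)
[0.47896192 0.27404999 0.13      ] [0.478707   0.27543303 0.125     ] [([431.6, 220.9], 0.83), ([219.2, 214.2], 0.65), ([337.2, 183.6], 0.63)] [[341.66606342 203.15948392]]
t 4.38 now [0.4953 0.2609 0.3016] jawyaw 179.2 J [ 44.  14.  -3.   0. -73. -45.] dist 0.188
  t* [0.2488 0.0235 0.0252]  a* [array([-0.0047, -0.0002,  0.    ]), array([9.953e-01, 0.000e+00, 2.000e-04])]
```

View pics/w6.png

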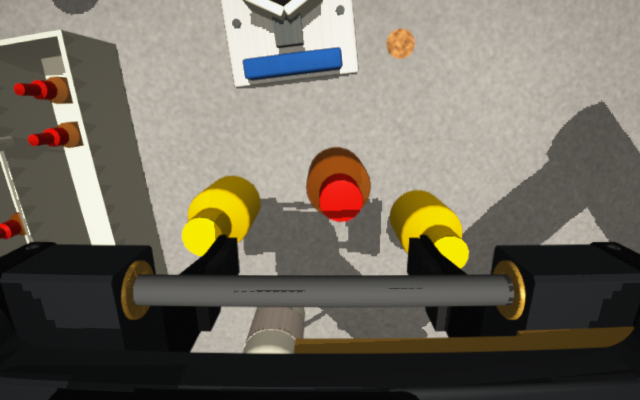

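Emit:
play_rows(commands=[{"fingers": -1, "tx": 0.0, "ty": 0.0225, "tz": 0.0235, "ax": -0.005, "ay": 0, "az": 0}, {"fingers": -1, "tx": 0.05, "ty": 0.0225, "tz": 0.0235, "ax": -0.005, "ay": 0, "az": 0}, {"fingers": -1, "tx": 0.1, "ty": 0.0225, "tz": 0.0235, "ax": -0.005, "ay": 0, "az": 0}, {"fingers": -1, "tx": 0.14, "ty": 0.0225, "tz": 0.0235, "ax": -0.005, "ay": 0, "az": 0}, {"fingers": -1, "tx": 0.14, "ty": 0.0225, "tz": 0.0235, "ax": -0.005, "ay": 0, "az": 0}])

```text
time_s: 4.8
tcp_pos: [0.4753, 0.2757, 0.1911]
ee_rot: [[-0.01, -1.0, 0.001], [-0.007, 0.001, 1.0], [-1.0, 0.01, -0.007]]
wrist_force: [-1.0, -0.1, 0.0]
gripper_width: 1.0
```

Run:
```python
from h import *
W=shot("wrist");h=cv2.cvtColor(W["image"],cv2.COLOR_RGB2HSV)
m=cv2.inRange(h,(0,150,60),(6,255,255))|cv2.inRange(h,(174,150,60),(180,255,255))
m=cv2.morphologyEx(m,cv2.MORPH_OPEN,np.ones((3,3)))
c=max(cv2.findContours(m,cv2.RETR_EXTERNAL,cv2.CHAIN_APPROX_NONE)[0],key=cv2.contourArea)
b=cv2.boundingRect(c);print(b)
q=(b[0]+b[2]/2,b[1]+b[3]-b[2]/2)
print(at_z(W,q,.13))
go((.4787,.2785,.116),180)
```

```text
(286, 187, 64, 73)
[0.47842295 0.27668546 0.13      ]
t 4.85 now [0.4774 0.2771 0.1948] jawyaw -180.0 J [ 47.  17. -14.  -0. -59. -47.] dist 0.079
  t* [ 0.105  -0.0022  0.0023]  a* [array([ 0.0002, -0.0014, -0.0013]), array([-0.9998,  0.0021, -0.0022])]
```

Emit:
play_rows(commands=[{"fingers": -1, "tx": 0.04, "ty": -0.001, "tz": 0.001, "ax": 0, "ay": 0, "az": 0}, {"fingers": -1, "tx": 0.08, "ty": -0.001, "tz": 0.001, "ax": 0, "ay": 0, "az": 0}, {"fingers": -1, "tx": 0.105, "ty": -0.001, "tz": 0.001, "ax": 0, "ay": 0, "az": 0}, {"fingers": -1, "tx": 0.105, "ty": -0.001, "tz": 0.001, "ax": 0, "ay": 0, "az": 0}, {"fingers": 1, "tx": 0.105, "ty": -0.001, "tz": 0.001, "ax": 0, "ay": 0, "az": 0}])

```text
time_s: 5.27
tcp_pos: [0.4804, 0.2809, 0.1199]
ee_rot: [[0.003, -1.0, -0.003], [0.001, -0.003, 1.0], [-1.0, -0.003, 0.001]]
wrist_force: [-0.3, 0.4, 0.0]
gripper_width: 0.977
```

Emit:
play_rows(commands=[{"fingers": 1, "tx": 0, "ty": 0, "tz": 0, "ax": 0, "ay": 0, "az": 0}, {"fingers": 1, "tx": 0, "ty": 0, "tz": 0, "ax": 0, "ay": 0, "az": 0}, {"fingers": 1, "tx": 0, "ty": 0, "tz": 0, "ax": 0, "ay": 0, "az": 0}, {"fingers": 1, "tx": 0, "ty": 0, "tz": 0, "ax": 0, "ay": 0, "az": 0}, {"fingers": 1, "tx": 0, "ty": 0, "tz": 0, "ax": 0, "ay": 0, "az": 0}])

```text
time_s: 5.68
tcp_pos: [0.479, 0.281, 0.1186]
ee_rot: [[0.001, -1.0, -0.004], [0.001, -0.004, 1.0], [-1.0, -0.001, 0.001]]
wrist_force: [0.1, -0.3, -0.9]
gripper_width: 0.631
```

Emit:
play_rows(commands=[{"fingers": 1, "tx": 0, "ty": 0, "tz": 0, "ax": 0, "ay": 0, "az": 0}, {"fingers": 1, "tx": -0.03, "ty": 0, "tz": 0, "ax": 0, "ay": 0, "az": 0}, {"fingers": 1, "tx": -0.07, "ty": 0, "tz": 0, "ax": 0, "ay": 0, "az": 0}, {"fingers": 1, "tx": -0.11, "ty": 0, "tz": 0, "ax": 0, "ay": 0, "az": 0}, {"fingers": 1, "tx": -0.14, "ty": 0, "tz": 0, "ax": 0, "ay": 0, "az": 0}])

```text
time_s: 6.1
tcp_pos: [0.4786, 0.2808, 0.2242]
ee_rot: [[0.0, -1.0, -0.004], [0.0, -0.004, 1.0], [-1.0, -0.0, 0.0]]
wrist_force: [0.5, 0.9, -3.2]
gripper_width: 0.472
```

Run:
```python
from h import *
go((.5383,.0411,.23),185.8)
s=r.sense();print(s["gripper_width"],s["wrist_force"],s["moment"])
```

```text
t 6.1 now [0.4786 0.2808 0.2242] jawyaw -179.8 J [ 47.  16. -11.  -0. -63. -47.] dist 0.247
  t* [-0.0078 -0.0784 -0.3198]  a* [array([-0.031,  0.   ,  0.   ]), array([ 9.69e-01,  0.00e+00, -1.00e-04])]
0.47191653428199465 [ 0.53073142  0.86013389 -3.24285157] [ 0.13467046 -0.0458895   0.03540265]
```

Emit:
play_rows(commands=[{"fingers": 1, "tx": -0.002, "ty": -0.01, "tz": -0.045, "ax": -0.006, "ay": 0, "az": 0}, {"fingers": 1, "tx": -0.004, "ty": -0.021, "tz": -0.09, "ax": -0.012, "ay": 0, "az": 0}, {"fingers": 1, "tx": -0.006, "ty": -0.033, "tz": -0.135, "ax": -0.018, "ay": 0, "az": 0}, {"fingers": 1, "tx": -0.008, "ty": -0.044, "tz": -0.18, "ax": -0.024, "ay": 0, "az": 0}, {"fingers": 1, "tx": -0.008, "ty": -0.055, "tz": -0.225, "ax": -0.031, "ay": 0, "az": 0}])

```text
time_s: 6.52
tcp_pos: [0.5199, 0.1106, 0.228]
ee_rot: [[-0.002, -0.995, -0.102], [-0.0, -0.102, 0.995], [-1.0, 0.002, -0.0]]
wrist_force: [0.2, 0.3, -4.6]
gripper_width: 0.468
```

Run:
```python
from h import *
go((.5383,.0411,.23),185.8)
W=shot("wrist");h=cv2.cvtColor(W["image"],cv2.COLOR_RGB2HSV);T=shot("top")
def red(p,k):
    h=cv2.cvtColor(p["image"],cv2.COLOR_RGB2HSV)
    m=cv2.inRange(h,(0,150,60),(6,255,255))|cv2.inRange(h,(174,150,60),(180,255,255))
    for c in sorted(cv2.findContours(m,cv2.RETR_EXTERNAL,cv2.CHAIN_APPROX_NONE)[0],key=cv2.contourArea)[-k:]: print(cv2.boundingRect(c),cv2.contourArea(c))
red(W,2);red(T,5)
s=r.sense()["tcp_pos"];print(proj(W,s+[0,0,.0114]),proj(T,s+[0,0,.0114]))
cv2.imwrite("pics/w7.png",W["image"][:,:,::-1])
```

```text
t 6.52 now [0.5199 0.1106 0.228 ] jawyaw -174.1 J [ 29.  14. -14.  -0. -63. -24.] dist 0.072
  t* [-0.0026 -0.0149 -0.0947]  a* [array([ 0.0004, -0.0001, -0.0007]), array([-9.996e-01,  1.000e-03, -1.000e-04])]
(0, 207, 48, 31) 768.0
(280, 207, 86, 69) 4691.5
(481, 100, 4, 5) 8.5
(177, 130, 7, 6) 15.5
(242, 125, 6, 7) 15.5
(247, 89, 6, 7) 17.5
(261, 124, 6, 6) 18.0
[[324.90198538 278.67076035]] [[278.35194543 222.43819439]]
```

View pics/w7.png

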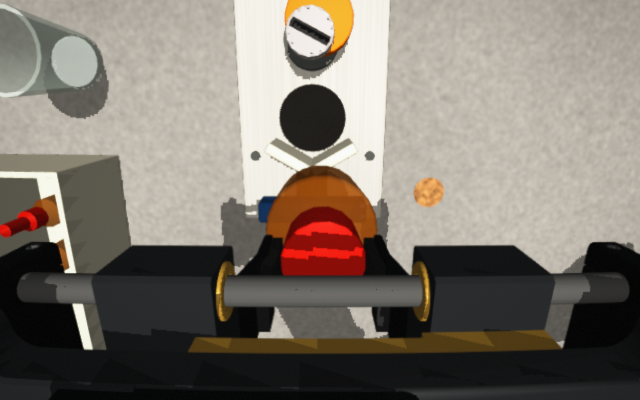

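Emit:
play_rows(commands=[{"fingers": 1, "tx": 0, "ty": -0.007, "tz": -0.045, "ax": 0, "ay": 0, "az": 0}, {"fingers": 1, "tx": 0, "ty": -0.015, "tz": -0.092, "ax": 0, "ay": 0, "az": 0}, {"fingers": 1, "tx": 0, "ty": -0.015, "tz": -0.092, "ax": 0, "ay": 0, "az": 0}, {"fingers": 1, "tx": 0, "ty": -0.015, "tz": -0.092, "ax": 0, "ay": 0, "az": 0}])

```text
time_s: 6.95
tcp_pos: [0.5381, 0.0431, 0.2275]
ee_rot: [[-0.003, -0.995, -0.098], [-0.001, -0.098, 0.995], [-1.0, 0.003, -0.0]]
wrist_force: [-0.5, 0.3, -2.6]
gripper_width: 0.471
```

Run:
```python
from h import *
go((.5383,.043,.129),185.8)
S=shot("scene");T=shot("top")
im=cv2.imread("pics/w7.png");print("from w7 needs pose; skip")
W=shot("wrist");p=W["image"]
g=cv2.cvtColor(p,cv2.COLOR_RGB2GRAY);h=cv2.cvtColor(p,cv2.COLOR_RGB2HSV)
# steel head: low-sat bright circle above the bottle
m=cv2.inRange(h,(8,180,120),(22,255,255));c=max(cv2.findContours(m,cv2.RETR_EXTERNAL,cv2.CHAIN_APPROX_NONE)[0],key=cv2.contourArea);print("orange",cv2.boundingRect(c))
cv2.imwrite("pics/w8.png",np.vstack([p[:300,140:500],])[:,:,::-1])
import pickle;pickle.dump((W,S,T),open("w8.pkl","wb"))
```

```text
t 6.95 now [0.5381 0.0431 0.2275] jawyaw -174.4 J [ 22.  14. -13.  -0. -63. -16.] dist 0.099
  t* [ 1.313e-01 -6.000e-04 -1.000e-04]  a* [array([-0.0011, -0.0001, -0.001 ]), array([ 9.989e-01, -1.500e-03,  1.000e-04])]
from w7 needs pose; skip
orange (267, 164, 110, 76)
```

View pics/w8.png

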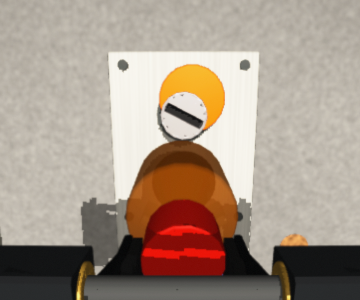

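Emit:
play_rows(commands=[{"fingers": 1, "tx": 0.045, "ty": 0, "tz": 0, "ax": 0, "ay": 0, "az": 0}, {"fingers": 1, "tx": 0.09, "ty": 0, "tz": 0, "ax": 0, "ay": 0, "az": 0}, {"fingers": 1, "tx": 0.12, "ty": 0, "tz": 0, "ax": 0, "ay": 0, "az": 0}, {"fingers": 1, "tx": 0.128, "ty": 0, "tz": 0, "ax": 0, "ay": 0, "az": 0}, {"fingers": 1, "tx": 0.128, "ty": 0, "tz": 0, "ax": 0, "ay": 0, "az": 0}])

```text
time_s: 7.52
tcp_pos: [0.5405, 0.045, 0.1376]
ee_rot: [[0.004, -0.994, -0.106], [-0.003, -0.106, 0.994], [-1.0, -0.004, -0.004]]
wrist_force: [-4.3, -4.2, 17.9]
gripper_width: 0.476
```

Run:
```python
from h import *
import pickle
go((.5383,.043,.129),185.8);print(r.sense()["wrist_force"])
W,S,T=pickle.load(open("w8.pkl","rb"))
print("head",at_z(W,(324,114),.07)); s=W["image"][85:145,295:355]
g=cv2.cvtColor(W["image"],cv2.COLOR_RGB2GRAY)
sub=g[90:140,300:350];m=(sub<70).astype(np.uint8);n,l,st,ce=cv2.connectedComponentsWithStats(m)
for i in range(1,n):
    if st[i,4]>60:
        ys,xs=np.where(l==i);b=cv2.boxPoints(cv2.minAreaRect(np.c_[xs,ys].astype(np.float32)))+[300,90]
        P=np.array([at_z(W,q,.07) for q in b])[:,:2];print(st[i],P.mean(0),[(np.linalg.norm(P[i+1]-P[i]).round(4),np.degrees(np.arctan2(*(P[i+1]-P[i])[::-1])).round(1)) for i in (0,1)])
for q in ((109,52),(258,52)): print(at_z(W,(q[0]+140,q[1]),.01))
```

```text
t 7.52 now [0.5405 0.045  0.1376] jawyaw -173.9 J [ 22.  20. -20.   0. -50. -16.] dist 0.009
  t* [ 0.0115  0.0033 -0.0023]  a* [array([ 0.0017, -0.0011,  0.0012]), array([-0.9983, -0.0019, -0.0018])]
[-4.30198644 -4.16968336 17.94205684]
head [ 0.54420994 -0.01983374  0.07      ]
[  5  14  37  23 293] [ 0.54463745 -0.0190031 ] [(np.float64(0.0063), np.float64(-111.9)), (np.float64(0.032), np.float64(159.8))]
[ 0.6228138  -0.06966994  0.01      ]
[ 0.47779083 -0.08447134  0.01      ]
```

The fingers closed late, during the lift, so they hold the cap about 9 mm higher than planned. The bottle is already on the plate. I'll relax the push, then let go.

Emit:
play_rows(commands=[{"fingers": 1, "tx": -0.006, "ty": 0, "tz": 0, "ax": 0, "ay": 0, "az": 0}, {"fingers": 1, "tx": -0.007, "ty": 0, "tz": 0, "ax": 0, "ay": 0, "az": 0}, {"fingers": 1, "tx": -0.007, "ty": 0, "tz": 0, "ax": 0, "ay": 0, "az": 0}])

```text
time_s: 7.77
tcp_pos: [0.5386, 0.0457, 0.138]
ee_rot: [[0.0, -0.995, -0.102], [0.001, -0.102, 0.995], [-1.0, -0.0, 0.001]]
wrist_force: [-0.1, -0.3, -3.7]
gripper_width: 0.475
```

Run:
```python
from h import *
go((.5383,.043,.129),185.8);print(r.sense()["wrist_force"])
```

```text
t 7.77 now [0.5386 0.0457 0.138 ] jawyaw -174.1 J [ 22.  20. -20.  -0. -51. -16.] dist 0.009
  t* [ 0.012   0.0008 -0.0035]  a* [array([0.0003, 0.0002, 0.0001]), array([-9.997e-01, -1.000e-04,  3.000e-04])]
[-0.13949223 -0.25711655 -3.65497216]
```

Emit:
play_rows(commands=[{"fingers": 1, "tx": 0.001, "ty": 0, "tz": 0, "ax": 0, "ay": 0, "az": 0}, {"fingers": 1, "tx": 0.002, "ty": 0, "tz": 0, "ax": 0, "ay": 0, "az": 0}, {"fingers": -1, "tx": 0.002, "ty": 0, "tz": 0, "ax": 0, "ay": 0, "az": 0}, {"fingers": -1, "tx": 0.002, "ty": 0, "tz": 0, "ax": 0, "ay": 0, "az": 0}, {"fingers": -1, "tx": 0.002, "ty": 0, "tz": 0, "ax": 0, "ay": 0, "az": 0}])

```text
time_s: 8.18
tcp_pos: [0.5391, 0.0449, 0.1364]
ee_rot: [[0.001, -0.995, -0.101], [-0.0, -0.101, 0.995], [-1.0, -0.001, -0.0]]
wrist_force: [0.3, 0.6, 0.5]
gripper_width: 0.62
```

Emit:
play_rows(commands=[{"fingers": -1, "tx": 0, "ty": 0, "tz": 0, "ax": 0, "ay": 0, "az": 0}, {"fingers": -1, "tx": 0, "ty": 0, "tz": 0, "ax": 0, "ay": 0, "az": 0}, {"fingers": -1, "tx": 0, "ty": 0, "tz": 0, "ax": 0, "ay": 0, "az": 0}, {"fingers": -1, "tx": 0, "ty": 0, "tz": 0, "ax": 0, "ay": 0, "az": 0}])

```text
time_s: 8.52
tcp_pos: [0.5388, 0.0446, 0.1364]
ee_rot: [[-0.0, -0.995, -0.101], [-0.0, -0.101, 0.995], [-1.0, 0.0, -0.0]]
wrist_force: [-0.3, -0.1, -0.2]
gripper_width: 0.92
```

Emit:
play_rows(commands=[{"fingers": -1, "tx": -0.03, "ty": 0, "tz": 0, "ax": 0, "ay": 0, "az": 0}, {"fingers": -1, "tx": -0.08, "ty": 0, "tz": 0, "ax": 0, "ay": 0, "az": 0}, {"fingers": -1, "tx": -0.13, "ty": 0, "tz": 0, "ax": 0, "ay": 0, "az": 0}, {"fingers": -1, "tx": -0.18, "ty": 0, "tz": 0, "ax": 0, "ay": 0, "az": 0}, {"fingers": -1, "tx": -0.22, "ty": 0, "tz": 0, "ax": 0, "ay": 0, "az": 0}])

```text
time_s: 8.93
tcp_pos: [0.5392, 0.0445, 0.3048]
ee_rot: [[0.003, -0.995, -0.101], [0.0, -0.101, 0.995], [-1.0, -0.003, 0.0]]
wrist_force: [0.2, 1.6, 0.9]
gripper_width: 1.0
```

Run:
```python
from h import *
go((.537,-.337,.36),-102)
W=shot("wrist");h=cv2.cvtColor(W["image"],cv2.COLOR_RGB2HSV)
m=cv2.inRange(h,(0,150,60),(6,255,255))|cv2.inRange(h,(174,150,60),(180,255,255))
for c in sorted(cv2.findContours(m,cv2.RETR_EXTERNAL,cv2.CHAIN_APPROX_NONE)[0],key=cv2.contourArea)[-2:]:
    b=cv2.boundingRect(c);q=(b[0]+b[2]/2,b[1]+b[3]-b[2]/2);print(b,at_z(W,q,.14))
S=shot("scene")
print(proj(S,[.5386,.043,.14]))
cv2.imwrite("pics/c9.png",np.hstack([W["image"][60:380,120:520],cv2.resize(S["image"][140:300,220:420],(400,320))])[:,:,::-1])
```

```text
t 8.93 now [0.5392 0.0445 0.3048] jawyaw -174.2 J [ 22.  11.  -5.   0. -73. -16.] dist 0.385
  t* [-0.0738  0.054  -0.5058]  a* [array([-0.4011, -0.0006,  0.0009]), array([0.5989, 0.001 , 0.0007])]
(102, 242, 13, 3) [0.74473353 0.11831366 0.14      ]
(303, 155, 45, 49) [0.53850774 0.03963095 0.14      ]
[[330.05665115 182.44540814]]
```

View pics/c9.png

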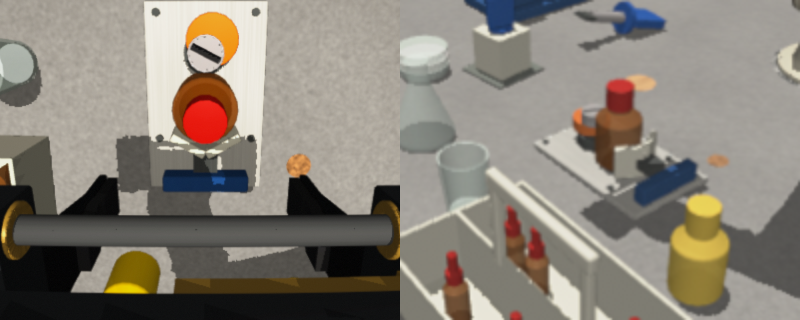

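The bottle stands on the plate, its cap at about (0.5385, 0.040). The big look-alike key now lies on its side, and I did not touch it. On to the key in the stand.

Emit:
play_rows(commands=[{"fingers": -1, "tx": -0.01, "ty": 0.005, "tz": -0.05, "ax": -0.04, "ay": 0, "az": 0}, {"fingers": -1, "tx": -0.01, "ty": 0.01, "tz": -0.1, "ax": -0.08, "ay": 0, "az": 0}, {"fingers": -1, "tx": -0.01, "ty": 0.015, "tz": -0.15, "ax": -0.12, "ay": 0, "az": 0}, {"fingers": -1, "tx": -0.01, "ty": 0.02, "tz": -0.2, "ax": -0.16, "ay": 0, "az": 0}, {"fingers": -1, "tx": -0.01, "ty": 0.026, "tz": -0.25, "ax": -0.2, "ay": 0, "az": 0}])

```text
time_s: 9.45
tcp_pos: [0.538, -0.1409, 0.3084]
ee_rot: [[-0.001, -0.778, -0.628], [0.0, -0.628, 0.778], [-1.0, 0.001, 0.001]]
wrist_force: [0.4, -0.4, 0.6]
gripper_width: 1.001
```

Emit:
play_rows(commands=[{"fingers": -1, "tx": 0, "ty": 0.034, "tz": -0.037, "ax": -0.039, "ay": 0, "az": 0}, {"fingers": -1, "tx": 0, "ty": 0.07, "tz": -0.075, "ax": -0.078, "ay": 0, "az": 0}, {"fingers": -1, "tx": 0, "ty": 0.105, "tz": -0.113, "ax": -0.117, "ay": 0, "az": 0}, {"fingers": -1, "tx": 0, "ty": 0.14, "tz": -0.15, "ax": -0.156, "ay": 0, "az": 0}, {"fingers": -1, "tx": 0, "ty": 0.171, "tz": -0.187, "ax": -0.19, "ay": 0, "az": 0}])

```text
time_s: 9.87
tcp_pos: [0.5248, -0.3292, 0.3083]
ee_rot: [[-0.001, -0.305, -0.952], [0.001, -0.952, 0.305], [-1.0, -0.0, 0.001]]
wrist_force: [0.6, -0.1, 0.2]
gripper_width: 1.0
```

Emit:
play_rows(commands=[{"fingers": -1, "tx": 0, "ty": 0, "tz": 0, "ax": 0, "ay": 0, "az": 0}, {"fingers": -1, "tx": 0, "ty": 0, "tz": 0, "ax": 0, "ay": 0, "az": 0}, {"fingers": -1, "tx": 0, "ty": 0, "tz": 0, "ax": 0, "ay": 0, "az": 0}])

```text
time_s: 10.12
tcp_pos: [0.5254, -0.3274, 0.3081]
ee_rot: [[-0.001, -0.312, -0.95], [0.001, -0.95, 0.312], [-1.0, -0.0, 0.002]]
wrist_force: [0.0, -0.1, -0.4]
gripper_width: 1.0
```

Run:
```python
from h import *
go((.537,-.337,.30),-102)
W=shot("wrist")
print([(d["uv"],d["score"]) for d in spotter.find_in("key",W)],[(d["uv"],d["score"]) for d in spotter.find_in("stand",W)])
u,v=proj(W,[.537,-.337,.151])[0].astype(int);print(u,v)
im=W["image"];x0,y0=max(u-70,0),max(v-70,0);c=im[y0:y0+140,x0:x0+140];print(x0,y0)
cv2.imwrite("pics/k10.png",cv2.resize(c,(560,560),interpolation=cv2.INTER_CUBIC)[:,:,::-1])
import pickle;pickle.dump(W,open("k10.pkl","wb"))
```

```text
t 10.12 now [ 0.5254 -0.3274  0.3081] jawyaw -108.2 J [-17.  19.   6.  -0. -77.  89.] dist 0.017
  t* [ 0.0107  0.0073 -0.0187]  a* [array([-0.0344,  0.0005,  0.0002]), array([ 9.656e-01,  2.000e-04, -8.000e-04])]
[([389.2, 324.6], 0.97), ([321.1, 166.5], 0.95)] [([327.7, 137.7], 0.64), ([156.1, 21.8], 0.45)]
329 173
259 103
```

View pics/k10.png

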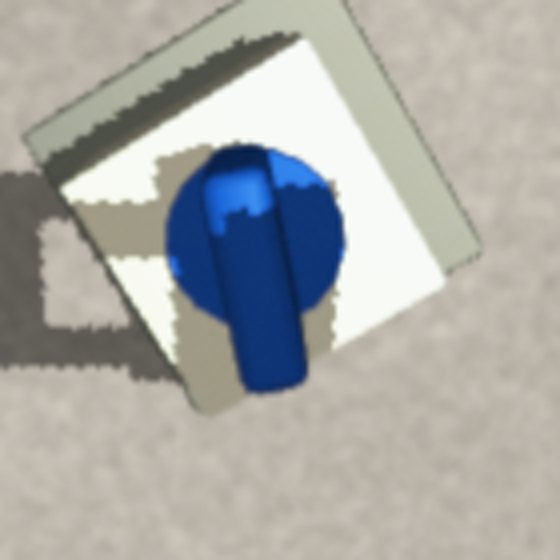

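Collar centre is at crop (255,234) and the handle's top face runs from (238,168) to (275,388). I'll convert these to a pose.

Run:
```python
from h import *
import pickle
W=pickle.load(open("k10.pkl","rb"))
f=lambda x,y,z:at_z(W,(259+x/4-.4,103+y/4-.4),z)
a,b=f(238,168,.151),f(275,388,.151);print("ends",a,b,np.linalg.norm(a-b),(a+b)/2,np.degrees(np.arctan2(*(a-b)[[1,0]])))
for p,q in (((206,190),(243,388)),((270,175),(307,378))):
    a1,b1=f(*p,.151),f(*q,.151);print("edge",np.degrees(np.arctan2(*(a1-b1)[[1,0]])))
print("collar",f(255,234,.093),np.linalg.norm(f(166,234,.093)-f(345,234,.093)))
c=[f(x,y,.085) for x,y in ((62,187),(303,38),(445,283),(205,415))];print("stand",c,np.mean(c,0))
```

```text
ends [ 0.56465659 -0.33567357  0.151     ] [ 0.51512099 -0.32805107  0.151     ] 0.05011864259589487 [ 0.53988879 -0.33186232  0.151     ] -8.748007827255526
edge -8.09339283387199
edge -7.630424078795814
collar [ 0.54049898 -0.33153557  0.093     ] 0.046744774010269254
stand [array([ 0.56710053, -0.28645459,  0.085     ]), array([ 0.58381628, -0.35872783,  0.085     ]), array([ 0.51063193, -0.37566813,  0.085     ]), array([ 0.49549545, -0.30220375,  0.085     ])] [ 0.53926105 -0.33076358  0.085     ]
```

Emit:
play_rows(commands=[{"fingers": -1, "tx": 0, "ty": 0, "tz": -0.02, "ax": -0.03, "ay": 0, "az": 0}, {"fingers": -1, "tx": 0.04, "ty": 0, "tz": -0.0204, "ax": -0.0567, "ay": 0, "az": 0}, {"fingers": -1, "tx": 0.09, "ty": 0, "tz": -0.0204, "ax": -0.0567, "ay": 0, "az": 0}, {"fingers": -1, "tx": 0.13, "ty": 0, "tz": -0.0204, "ax": -0.0567, "ay": 0, "az": 0}, {"fingers": -1, "tx": 0.13, "ty": 0, "tz": -0.0204, "ax": -0.0567, "ay": 0, "az": 0}])

```text
time_s: 10.68
tcp_pos: [0.537, -0.3289, 0.2045]
ee_rot: [[-0.012, -0.137, -0.991], [0.007, -0.991, 0.137], [-1.0, -0.005, 0.013]]
wrist_force: [-0.3, 0.1, -1.1]
gripper_width: 1.0
```

Emit:
play_rows(commands=[{"fingers": -1, "tx": 0, "ty": 0, "tz": 0, "ax": 0, "ay": 0, "az": 0}, {"fingers": -1, "tx": 0, "ty": 0, "tz": 0, "ax": 0, "ay": 0, "az": 0}])

```text
time_s: 10.85
tcp_pos: [0.5417, -0.3323, 0.2141]
ee_rot: [[0.003, -0.136, -0.991], [-0.002, -0.991, 0.136], [-1.0, 0.002, -0.004]]
wrist_force: [-0.4, -0.2, 0.8]
gripper_width: 0.996
```

Run:
```python
from h import *
go((.540,-.332,.122),-98)
W=shot("wrist");h=cv2.cvtColor(W["image"],cv2.COLOR_RGB2HSV)
m=cv2.inRange(h,(105,120,30),(125,255,255))
u,v=proj(W,[.54,-.332,.151])[0].astype(int)
print(u,v);cv2.imwrite("pics/k11.png",W["image"][:,:,::-1])
for c in cv2.findContours(m,cv2.RETR_EXTERNAL,cv2.CHAIN_APPROX_NONE)[0]:
    if cv2.contourArea(c)>300:print(cv2.boundingRect(c))
# handle near end outline (bottom rows)
for row in (v+5,v+15,v+25,v+35,v+45):
    if row<400:
        x=np.where(m[row,u-80:u+80])[0]+u-80
        if len(x):print(row,x.min(),x.max(),at_z(W,((x.min()+x.max())/2,row),.151))
```

```text
t 10.85 now [ 0.5417 -0.3323  0.2141] jawyaw -97.8 J [-17.  24.  -1.   0. -65.  99.] dist 0.092
  t* [ 0.1228 -0.0003  0.0028]  a* [array([ 0.0011, -0.0012, -0.0006]), array([-0.9989,  0.001 , -0.0018])]
322 229
(485, 213, 155, 61)
(292, 175, 59, 91)
234 310 333 [ 0.53679409 -0.33076762  0.151     ]
244 311 333 [ 0.52992115 -0.3301509   0.151     ]
254 311 333 [ 0.52296594 -0.32920066  0.151     ]
264 314 330 [ 0.51587964 -0.32823248  0.151     ]
```

Emit:
play_rows(commands=[{"fingers": -1, "tx": 0.04, "ty": 0, "tz": 0.002, "ax": 0, "ay": 0, "az": 0}, {"fingers": -1, "tx": 0.08, "ty": 0, "tz": 0.002, "ax": 0, "ay": 0, "az": 0}, {"fingers": -1, "tx": 0.115, "ty": 0, "tz": 0.002, "ax": 0, "ay": 0, "az": 0}, {"fingers": -1, "tx": 0.122, "ty": 0, "tz": 0.002, "ax": 0, "ay": 0, "az": 0}, {"fingers": 1, "tx": 0.122, "ty": 0, "tz": 0.002, "ax": 0, "ay": 0, "az": 0}])

```text
time_s: 11.32
tcp_pos: [0.5389, -0.332, 0.1202]
ee_rot: [[-0.001, -0.137, -0.991], [-0.0, -0.991, 0.137], [-1.0, 0.0, 0.001]]
wrist_force: [0.8, -1.1, 0.2]
gripper_width: 0.975
```

Emit:
play_rows(commands=[{"fingers": 1, "tx": 0, "ty": 0, "tz": 0, "ax": 0, "ay": 0, "az": 0}, {"fingers": 1, "tx": 0, "ty": 0, "tz": 0, "ax": 0, "ay": 0, "az": 0}, {"fingers": 1, "tx": 0, "ty": 0, "tz": 0, "ax": 0, "ay": 0, "az": 0}, {"fingers": 1, "tx": 0, "ty": 0, "tz": 0, "ax": 0, "ay": 0, "az": 0}, {"fingers": 1, "tx": 0, "ty": 0, "tz": 0, "ax": 0, "ay": 0, "az": 0}])

```text
time_s: 11.73
tcp_pos: [0.5392, -0.3322, 0.1212]
ee_rot: [[0.002, -0.137, -0.991], [-0.001, -0.991, 0.137], [-1.0, 0.0, -0.002]]
wrist_force: [-0.2, -0.2, 0.0]
gripper_width: 0.631
```

Emit:
play_rows(commands=[{"fingers": 1, "tx": 0, "ty": 0, "tz": 0, "ax": 0, "ay": 0, "az": 0}, {"fingers": 1, "tx": 0, "ty": 0, "tz": 0, "ax": 0, "ay": 0, "az": 0}, {"fingers": 1, "tx": 0, "ty": 0, "tz": 0, "ax": 0, "ay": 0, "az": 0}, {"fingers": 1, "tx": 0, "ty": 0, "tz": 0, "ax": 0, "ay": 0, "az": 0}, {"fingers": 1, "tx": 0, "ty": 0, "tz": 0, "ax": 0, "ay": 0, "az": 0}])

```text
time_s: 12.15
tcp_pos: [0.5387, -0.332, 0.12]
ee_rot: [[-0.0, -0.137, -0.991], [0.0, -0.991, 0.137], [-1.0, -0.0, 0.0]]
wrist_force: [-0.8, -0.4, -0.6]
gripper_width: 0.25
```

Emit:
play_rows(commands=[{"fingers": 1, "tx": 0, "ty": 0, "tz": 0, "ax": 0, "ay": 0, "az": 0}, {"fingers": 1, "tx": 0, "ty": 0, "tz": 0, "ax": 0, "ay": 0, "az": 0}, {"fingers": 1, "tx": 0, "ty": 0, "tz": 0, "ax": 0, "ay": 0, "az": 0}, {"fingers": 1, "tx": 0, "ty": 0, "tz": 0, "ax": 0, "ay": 0, "az": 0}, {"fingers": 1, "tx": 0, "ty": 0, "tz": 0, "ax": 0, "ay": 0, "az": 0}])

```text
time_s: 12.57
tcp_pos: [0.5388, -0.332, 0.12]
ee_rot: [[0.0, -0.137, -0.991], [0.0, -0.991, 0.137], [-1.0, -0.0, -0.0]]
wrist_force: [-0.2, 0.3, 0.4]
gripper_width: 0.184
```

Run:
```python
from h import *
go((.540,-.332,.26),-98);s=r.sense();print(s["wrist_force"],s["moment"],s["ee_rot"].round(4).tolist(),s["gripper_width"])
```

```text
t 12.57 now [ 0.5388 -0.332   0.12  ] jawyaw -97.9 J [-17.  29.  -7.  -0. -54.  99.] dist 0.14
  t* [-0.1866 -0.0002 -0.0016]  a* [array([ 0.0006, -0.    ,  0.    ]), array([-0.9994, -0.    , -0.    ])]
[-0.24468461  0.32216601  0.43434203] [0.02843694 0.02585871 0.0193408 ] [[0.0, -0.1375, -0.9905], [0.0, -0.9905, 0.1375], [-1.0, -0.0001, -0.0]] 0.18426711415161398
```

The key is held, with the TCP 111 mm above its tip. I'll lift it and carry it over the screw.

Emit:
play_rows(commands=[{"fingers": 1, "tx": -0.03, "ty": 0, "tz": 0, "ax": 0, "ay": 0, "az": 0}, {"fingers": 1, "tx": -0.07, "ty": 0, "tz": 0, "ax": 0, "ay": 0, "az": 0}, {"fingers": 1, "tx": -0.12, "ty": 0, "tz": 0, "ax": 0, "ay": 0, "az": 0}, {"fingers": 1, "tx": -0.16, "ty": 0, "tz": 0, "ax": 0, "ay": 0, "az": 0}, {"fingers": 1, "tx": -0.19, "ty": 0, "tz": 0, "ax": 0, "ay": 0, "az": 0}])

```text
time_s: 12.98
tcp_pos: [0.5391, -0.3323, 0.2657]
ee_rot: [[0.003, -0.137, -0.991], [-0.002, -0.991, 0.137], [-1.0, 0.001, -0.003]]
wrist_force: [0.2, 0.4, -1.4]
gripper_width: 0.181
```

Emit:
play_rows(commands=[{"fingers": 1, "tx": 0, "ty": -0.045, "tz": 0.005, "ax": 0, "ay": 0, "az": 0}, {"fingers": 1, "tx": 0, "ty": -0.09, "tz": 0.01, "ax": 0, "ay": 0, "az": 0}, {"fingers": 1, "tx": 0, "ty": -0.14, "tz": 0.017, "ax": 0, "ay": 0, "az": 0}, {"fingers": 1, "tx": 0, "ty": -0.19, "tz": 0.023, "ax": 0, "ay": 0, "az": 0}, {"fingers": 1, "tx": 0, "ty": -0.23, "tz": 0.028, "ax": 0, "ay": 0, "az": 0}])

```text
time_s: 13.4
tcp_pos: [0.5409, -0.1561, 0.2622]
ee_rot: [[-0.001, -0.137, -0.991], [0.001, -0.991, 0.137], [-1.0, -0.001, 0.001]]
wrist_force: [0.1, 0.5, -2.4]
gripper_width: 0.185
```

Emit:
play_rows(commands=[{"fingers": 1, "tx": 0, "ty": -0.045, "tz": 0.005, "ax": 0.02, "ay": 0, "az": 0}, {"fingers": 1, "tx": 0, "ty": -0.09, "tz": 0.01, "ax": 0.04, "ay": 0, "az": 0}, {"fingers": 1, "tx": 0, "ty": -0.14, "tz": 0.016, "ax": 0.06, "ay": 0, "az": 0}, {"fingers": 1, "tx": 0, "ty": -0.183, "tz": 0.022, "ax": 0.0728, "ay": 0, "az": 0}, {"fingers": 1, "tx": 0, "ty": -0.183, "tz": 0.022, "ax": 0.0728, "ay": 0, "az": 0}])

```text
time_s: 13.82
tcp_pos: [0.5439, -0.0155, 0.2622]
ee_rot: [[-0.0, -0.355, -0.935], [0.001, -0.935, 0.355], [-1.0, -0.001, 0.001]]
wrist_force: [0.5, -1.0, -1.5]
gripper_width: 0.187
```

Run:
```python
from h import *
go((.5438,-.0198,.186),-111);s=r.sense();print(s["wrist_force"],s["moment"],s["ee_rot"].round(4).tolist(),s["gripper_width"])
W=shot("wrist");S=shot("scene")
cv2.imwrite("pics/k12.png",np.hstack([W["image"][100:360,130:530],cv2.resize(S["image"][130:260,240:440],(400,260),interpolation=cv2.INTER_CUBIC)])[:,:,::-1])
```

```text
t 13.82 now [ 0.5439 -0.0155  0.2622] jawyaw -110.8 J [ 15.  13.  -9.  -0. -68.  54.] dist 0.076
  t* [ 0.1016  0.0055 -0.0019]  a* [array([0.0012, 0.0002, 0.0004]), array([-9.988e-01, -6.000e-04,  3.000e-04])]
[ 0.47288976 -1.00412663 -1.48719731] [-0.1031972   0.13391712 -0.01170626] [[-0.0002, -0.3548, -0.935], [0.0013, -0.935, 0.3548], [-1.0, -0.0012, 0.0007]] 0.18676941918792495
```

Emit:
play_rows(commands=[{"fingers": 1, "tx": 0.03, "ty": 0.0041, "tz": -0.0016, "ax": 0.001, "ay": 0, "az": 0}, {"fingers": 1, "tx": 0.06, "ty": 0.0041, "tz": -0.0016, "ax": 0.001, "ay": 0, "az": 0}, {"fingers": 1, "tx": 0.09, "ty": 0.0041, "tz": -0.0016, "ax": 0.001, "ay": 0, "az": 0}, {"fingers": 1, "tx": 0.098, "ty": 0.0041, "tz": -0.0016, "ax": 0.001, "ay": 0, "az": 0}, {"fingers": 1, "tx": 0.098, "ty": 0.0041, "tz": -0.0016, "ax": 0.001, "ay": 0, "az": 0}])

```text
time_s: 14.33
tcp_pos: [0.5428, -0.0246, 0.187]
ee_rot: [[-0.005, -0.363, -0.932], [-0.001, -0.932, 0.363], [-1.0, 0.003, 0.004]]
wrist_force: [-0.0, 0.5, -1.5]
gripper_width: 0.183
```

Emit:
play_rows(commands=[{"fingers": 1, "tx": 0, "ty": 0, "tz": 0, "ax": 0, "ay": 0, "az": 0}, {"fingers": 1, "tx": 0, "ty": 0, "tz": 0, "ax": 0, "ay": 0, "az": 0}])

```text
time_s: 14.5
tcp_pos: [0.5453, -0.0237, 0.1906]
ee_rot: [[0.003, -0.362, -0.932], [0.0, -0.932, 0.362], [-1.0, -0.001, -0.003]]
wrist_force: [0.4, 0.1, -0.7]
gripper_width: 0.184
```

Run:
```python
from h import *
go((.5438,-.0188,.171),-111);s=r.sense();print(s["wrist_force"],s["moment"],s["ee_rot"].round(4).tolist())
W=shot("wrist");S=shot("scene");T=shot("top")
cv2.imwrite("pics/k13.png",np.vstack([np.hstack([W["image"][100:400,130:530],cv2.resize(S["image"][150:250,250:383],(400,300),interpolation=cv2.INTER_CUBIC)])])[:,:,::-1])
```

```text
t 14.5 now [ 0.5453 -0.0237  0.1906] jawyaw -111.2 J [ 15.  17. -15.   0. -58.  54.] dist 0.02
  t* [ 0.0262 -0.0053  0.0043]  a* [array([-0.0011, -0.0009,  0.0004]), array([9.989e-01, 6.000e-04, 1.400e-03])]
[ 0.44812904  0.05801054 -0.70495364] [-0.11697947  0.108569    0.01893345] [[0.003, -0.3616, -0.9323], [0.0001, -0.9323, 0.3616], [-1.0, -0.0012, -0.0027]]
```

View pics/k13.png

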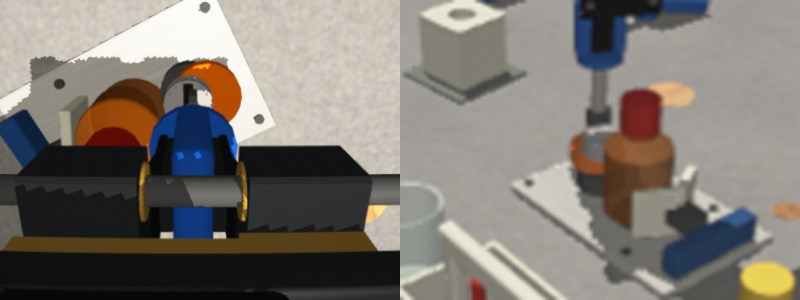

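The key is close above the slot. Its far end shows at about full-frame (320,195). I'll correct sideways, then measure the slot's cross offset numerically.

Emit:
play_rows(commands=[{"fingers": 1, "tx": 0, "ty": -0.0053, "tz": 0.004, "ax": -0.001, "ay": 0, "az": 0}, {"fingers": 1, "tx": 0, "ty": -0.0053, "tz": 0.004, "ax": -0.001, "ay": 0, "az": 0}, {"fingers": 1, "tx": 0, "ty": -0.0053, "tz": 0.004, "ax": -0.001, "ay": 0, "az": 0}])

```text
time_s: 14.9
tcp_pos: [0.5429, -0.0182, 0.1894]
ee_rot: [[0.001, -0.358, -0.934], [0.0, -0.934, 0.358], [-1.0, -0.0, -0.001]]
wrist_force: [0.2, 0.3, -1.4]
gripper_width: 0.18
```

Run:
```python
from h import *
go((.5438,-.0188,.171),-111)
W=shot("wrist");g=cv2.cvtColor(W["image"],cv2.COLOR_RGB2GRAY);s=r.sense();R=s["ee_rot"]
print(proj(W,s["tcp_pos"]+[0,0,-.12]),proj(W,s["tcp_pos"]*[1,1,0]+[0,0,.07]+.0175*R[:,2]))
for row in range(168,214,2): print(row,' '.join(f"{v:3d}" for v in g[row,296:348:2]))
```

```text
t 14.9 now [ 0.5429 -0.0182  0.1894] jawyaw -111.0 J [ 15.  17. -16.   0. -58.  54.] dist 0.018
  t* [ 0.0246  0.0003 -0.0014]  a* [array([ 0.0002, -0.0002,  0.0001]), array([-9.998e-01, -2.000e-04, -3.000e-04])]
[[323.32419153 201.11720743]] [[323.28746811 222.25104396]]
168 147 144  82  46  52  51  51  51  51  57  62  80  99 106 108 103 145 126 103 101 110 108 101 101 100 100
170 142 126  52  50  53  51  52  50  52  62  75  94  95  91  89  94  95  98 100 100 100 101 100 101 100 100
172 139  83  51  52  51  52  50  52  62  77  85  87  87  86  78  85  86  85  87  96 101 100 101 100 101 100
174 133  57  53  53  50  53  58  78  81  78  76  77  80  82  83  79  77  77  76  84  90 100 100 100  99 100
176 108  53  53  53  52  58  81  82  78  94 101 111 119 120 120 119 108  98  89  79  84  89  97 100  99 100
178  82  52  52  52  59  80  78  87 112 121 120 103  81  57  74  83 101 114 118 111  85  76  82  99 100  99
180  61  51  52  54  82  77  97 115 119 120 120  74  18  18  19  19 121 139 121 117 113  95  77  87  99  99
182  54  52  52  71  79 107 117 111 116 120 120  74  19  18  17  17  98
[... 956 characters left out ...]
  55  53  53 171 228 230 222 229 229 228 185 120 118
202  57  73 119 120 120 120 120 119 120 119 120  75  59  62  62  57 171 228 229 229 229 230 225 124 119 117
204  57  63 116 119 121 120 120 118 118 116  97  68  53  48  53  62 117 204 226 227 228 229 227 143 120 116
206  57  60 110 120 118 104  90  71  57  45  40  36  35  35  36  36  38  53  79 107 146 182 188 125 120 114
208  59  58  97 115  74  41  36  34  34  35  36  36  37  36  36  34  35  34  34  34  34  40  53  89 114 104
210  58  57  50  48  38  40  37  36  34  35  36  35  36  36  35  35  35  35  33  36  35  42  39  36  58  90
212  54  44  36  37  48  54  37  35  34  34  34  36  36  36  36  35  36  36  36  34  35  46  55  45  37  40
```

The slot spans columns 317 to 328.5 and is vertical in the image. The key axis projects to 323.3, so they agree within about 0.5 mm and the angle matches. I'll insert the key.

Emit:
play_rows(commands=[{"fingers": 1, "tx": 0.006, "ty": -0.0004, "tz": -0.001, "ax": 0, "ay": 0, "az": 0}, {"fingers": 1, "tx": 0.012, "ty": -0.0004, "tz": -0.001, "ax": 0, "ay": 0, "az": 0}, {"fingers": 1, "tx": 0.018, "ty": -0.0004, "tz": -0.001, "ax": 0, "ay": 0, "az": 0}, {"fingers": 1, "tx": 0.0245, "ty": -0.0004, "tz": -0.001, "ax": 0, "ay": 0, "az": 0}, {"fingers": 1, "tx": 0.0245, "ty": -0.0004, "tz": -0.001, "ax": 0, "ay": 0, "az": 0}])

```text
time_s: 15.37
tcp_pos: [0.5427, -0.0187, 0.169]
ee_rot: [[-0.003, -0.359, -0.933], [-0.0, -0.933, 0.359], [-1.0, 0.002, 0.003]]
wrist_force: [-0.2, 0.1, -2.2]
gripper_width: 0.184
```

Run:
```python
from h import *
go((.5438,-.0188,.171),-111);s=r.sense();print(s["wrist_force"],s["moment"])
```

```text
t 15.37 now [ 0.5427 -0.0187  0.169 ] jawyaw -111.0 J [ 15.  18. -17.  -0. -55.  54.] dist 0.002
  t* [-0.0026 -0.0004 -0.0014]  a* [array([-0.0001,  0.0009, -0.0005]), array([ 9.999e-01, -8.000e-04, -1.400e-03])]
[-0.24094181  0.1151721  -2.17416248] [-0.0871798   0.18425574  0.00278864]
```

The key is in the slot with its tip at about z = 58 mm and no contact force. I'll turn clockwise in steps and watch the vertical moment.

Emit:
play_rows(commands=[{"fingers": 1, "tx": 0, "ty": 0, "tz": 0, "ax": 0.025, "ay": 0, "az": 0}, {"fingers": 1, "tx": 0, "ty": 0, "tz": 0, "ax": 0.05, "ay": 0, "az": 0}, {"fingers": 1, "tx": 0, "ty": 0, "tz": 0, "ax": 0.075, "ay": 0, "az": 0}, {"fingers": 1, "tx": 0, "ty": 0, "tz": 0, "ax": 0.1, "ay": 0, "az": 0}, {"fingers": 1, "tx": 0, "ty": 0, "tz": 0, "ax": 0.125, "ay": 0, "az": 0}])

```text
time_s: 15.78
tcp_pos: [0.5434, -0.0185, 0.1701]
ee_rot: [[-0.001, -0.691, -0.723], [-0.0, -0.723, 0.691], [-1.0, 0.001, 0.001]]
wrist_force: [-0.3, -0.5, -2.8]
gripper_width: 0.182
```

```bash
cat > st.py <<'E'
from h import *
s=r.sense();R=s["ee_rot"];y=np.degrees(np.arctan2(R[1,1],R[0,1]))
print("t",round(s["time_s"],2),"yaw",round(y,1),"turned",round((-111-y+180)%360-180,1),"F",s["wrist_force"].round(2),"M",s["moment"].round(3),"tcp",s["tcp_pos"].round(4),"eff6",s["effort"].round(3)[5],s["gripper_width"].round(3))
E
python3 st.py
```

```text
Traceback (most recent call last):
  File "st.py", line 3, in <module>
    print("t",round(s["time_s"],2),"yaw",round(y,1),"turned",round((-111-y+180)%360-180,1),"F",s["wrist_force"].round(2),"M",s["moment"].round(3),"tcp",s["tcp_pos"].round(4),"eff6",s["effort"].round(3)[5],s["gripper_width"].round(3))
                                                                                                                                                                                                             ^^^^^^^^^^^^^^^^^^^^^^^^
AttributeError: 'float' object has no attribute 'round'
```

Emit:
play_rows(commands=[{"fingers": 1, "tx": 0, "ty": 0, "tz": 0, "ax": 0.02, "ay": 0, "az": 0}, {"fingers": 1, "tx": 0, "ty": 0, "tz": 0, "ax": 0.04, "ay": 0, "az": 0}, {"fingers": 1, "tx": 0, "ty": 0, "tz": 0, "ax": 0.06, "ay": 0, "az": 0}])

```text
time_s: 16.03
tcp_pos: [0.5434, -0.0184, 0.17]
ee_rot: [[-0.001, -0.814, -0.581], [0.0, -0.581, 0.814], [-1.0, 0.001, 0.001]]
wrist_force: [-0.2, 1.1, -3.3]
gripper_width: 0.178
```

```bash
sed -i 's/,s\["gripper_width"\].round(3))/)/' st.py; python3 st.py
```

```text
t 16.03 yaw -144.5 turned 33.5 F [-0.2   1.09 -3.33] M [ 0.095 -0.015  0.09 ] tcp [ 0.5434 -0.0184  0.17  ] eff6 0.369
```

Emit:
play_rows(commands=[{"fingers": 1, "tx": 0, "ty": 0, "tz": 0, "ax": 0.02, "ay": 0, "az": 0}, {"fingers": 1, "tx": 0, "ty": 0, "tz": 0, "ax": 0.04, "ay": 0, "az": 0}, {"fingers": 1, "tx": 0, "ty": 0, "tz": 0, "ax": 0.06, "ay": 0, "az": 0}])

```text
time_s: 16.28
tcp_pos: [0.5434, -0.0184, 0.1701]
ee_rot: [[-0.001, -0.908, -0.418], [0.0, -0.418, 0.908], [-1.0, 0.001, 0.0]]
wrist_force: [0.2, -0.2, -4.1]
gripper_width: 0.185
```

```bash
python3 st.py
```

```text
t 16.28 yaw -155.3 turned 44.3 F [ 0.17 -0.15 -4.09] M [0.167 0.048 0.086] tcp [ 0.5434 -0.0184  0.1701] eff6 0.369
```

Emit:
play_rows(commands=[{"fingers": 1, "tx": 0, "ty": 0, "tz": 0, "ax": 0.012, "ay": 0, "az": 0}, {"fingers": 1, "tx": 0, "ty": 0, "tz": 0, "ax": 0.024, "ay": 0, "az": 0}, {"fingers": 1, "tx": 0, "ty": 0, "tz": 0, "ax": 0.036, "ay": 0, "az": 0}, {"fingers": 1, "tx": 0, "ty": 0, "tz": 0, "ax": 0.048, "ay": 0, "az": 0}])

```text
time_s: 16.62
tcp_pos: [0.5435, -0.0184, 0.17]
ee_rot: [[-0.001, -0.96, -0.278], [0.0, -0.278, 0.96], [-1.0, 0.001, 0.0]]
wrist_force: [0.6, 0.7, -3.0]
gripper_width: 0.187
```

```bash
python3 st.py
```

```text
t 16.62 yaw -163.8 turned 52.8 F [ 0.63  0.67 -2.98] M [0.229 0.019 0.209] tcp [ 0.5435 -0.0184  0.17  ] eff6 0.135
```

Emit:
play_rows(commands=[{"fingers": 1, "tx": 0, "ty": 0, "tz": 0, "ax": 0.012, "ay": 0, "az": 0}, {"fingers": 1, "tx": 0, "ty": 0, "tz": 0, "ax": 0.024, "ay": 0, "az": 0}, {"fingers": 1, "tx": 0, "ty": 0, "tz": 0, "ax": 0.036, "ay": 0, "az": 0}, {"fingers": 1, "tx": 0, "ty": 0, "tz": 0, "ax": 0.048, "ay": 0, "az": 0}])

```text
time_s: 16.95
tcp_pos: [0.5435, -0.0184, 0.17]
ee_rot: [[-0.001, -0.991, -0.131], [0.0, -0.131, 0.991], [-1.0, 0.001, 0.0]]
wrist_force: [1.0, 0.3, -4.0]
gripper_width: 0.182
```

```bash
python3 st.py
```

```text
t 16.95 yaw -172.5 turned 61.5 F [ 0.99  0.33 -4.02] M [ 0.198 -0.017  0.126] tcp [ 0.5435 -0.0184  0.17  ] eff6 0.131
```

```bash
cat > av.py <<'E'
from h import *
M=[];F=[]
for i in range(5):
    s=r.sense();M.append(s["moment"]);F.append(s["wrist_force"]);viewer.capture("top")
R=s["ee_rot"];y=np.degrees(np.arctan2(R[1,1],R[0,1]));M=np.array(M)
print("t",round(s["time_s"],2),"turned",round((-111-y+180)%360-180,1),"F",np.mean(F,0).round(2),"M",M.mean(0).round(3),"sdz",M[:,2].std().round(3),"tcp",s["tcp_pos"].round(4))
E
python3 av.py
```

```text
t 17.15 turned 61.3 F [ 0.57  0.18 -4.25] M [ 0.213 -0.067  0.104] sdz 0.031 tcp [ 0.5435 -0.0184  0.1701]
```

Emit:
play_rows(commands=[{"fingers": 1, "tx": 0, "ty": 0, "tz": 0, "ax": 0.01, "ay": 0, "az": 0}, {"fingers": 1, "tx": 0, "ty": 0, "tz": 0, "ax": 0.02, "ay": 0, "az": 0}, {"fingers": 1, "tx": 0, "ty": 0, "tz": 0, "ax": 0.03, "ay": 0, "az": 0}, {"fingers": 1, "tx": 0, "ty": 0, "tz": 0, "ax": 0.04, "ay": 0, "az": 0}])

```text
time_s: 17.53
tcp_pos: [0.5435, -0.0184, 0.1701]
ee_rot: [[-0.001, -1.0, -0.006], [0.0, -0.006, 1.0], [-1.0, 0.001, 0.0]]
wrist_force: [0.9, 0.8, -6.4]
gripper_width: 0.182
```

```bash
python3 av.py
```

```text
t 17.73 turned 68.5 F [ 1.08  0.77 -6.8 ] M [ 0.292 -0.295  0.14 ] sdz 0.042 tcp [ 0.5435 -0.0184  0.1702]
```

Emit:
play_rows(commands=[{"fingers": 1, "tx": 0, "ty": 0, "tz": 0, "ax": 0.01, "ay": 0, "az": 0}, {"fingers": 1, "tx": 0, "ty": 0, "tz": 0, "ax": 0.02, "ay": 0, "az": 0}, {"fingers": 1, "tx": 0, "ty": 0, "tz": 0, "ax": 0.03, "ay": 0, "az": 0}])

```text
time_s: 18.03
tcp_pos: [0.5435, -0.0184, 0.1702]
ee_rot: [[-0.001, -0.996, 0.088], [0.0, 0.088, 0.996], [-1.0, 0.001, 0.0]]
wrist_force: [1.6, -0.0, -7.2]
gripper_width: 0.181
```

```bash
python3 av.py
```

```text
t 18.23 turned 73.9 F [ 1.13  0.4  -8.17] M [ 0.371 -0.433  0.143] sdz 0.009 tcp [ 0.5435 -0.0185  0.1703]
```

Emit:
play_rows(commands=[{"fingers": 1, "tx": 0, "ty": 0, "tz": 0, "ax": 0.01, "ay": 0, "az": 0}, {"fingers": 1, "tx": 0, "ty": 0, "tz": 0, "ax": 0.02, "ay": 0, "az": 0}])

```text
time_s: 18.45
tcp_pos: [0.5435, -0.0184, 0.1704]
ee_rot: [[-0.0, -0.989, 0.15], [0.0, 0.15, 0.989], [-1.0, 0.0, 0.0]]
wrist_force: [1.6, 1.6, -8.4]
gripper_width: 0.181
```

```bash
python3 av.py
```

```text
t 18.65 turned 77.5 F [ 1.6   0.7  -8.61] M [ 0.397 -0.439  0.134] sdz 0.032 tcp [ 0.5435 -0.0185  0.1705]
```

Emit:
play_rows(commands=[{"fingers": 1, "tx": 0.001, "ty": 0, "tz": 0, "ax": 0.01, "ay": 0, "az": 0}, {"fingers": 1, "tx": 0.0015, "ty": 0, "tz": 0, "ax": 0.02, "ay": 0, "az": 0}])

```text
time_s: 18.87
tcp_pos: [0.5436, -0.0185, 0.1704]
ee_rot: [[-0.0, -0.977, 0.211], [-0.0, 0.211, 0.977], [-1.0, 0.0, -0.0]]
wrist_force: [-1.5, 2.0, -2.7]
gripper_width: 0.182
```

```bash
python3 av.py
```

```text
t 19.07 turned 81.1 F [-0.93  1.37 -2.3 ] M [0.72  0.432 0.14 ] sdz 0.042 tcp [ 0.5436 -0.0185  0.1703]
```

Emit:
play_rows(commands=[{"fingers": 1, "tx": 0, "ty": 0, "tz": 0, "ax": 0.01, "ay": 0, "az": 0}, {"fingers": 1, "tx": 0, "ty": 0, "tz": 0, "ax": 0.02, "ay": 0, "az": 0}])

```text
time_s: 19.28
tcp_pos: [0.5436, -0.0185, 0.1703]
ee_rot: [[0.0, -0.962, 0.272], [-0.0, 0.272, 0.962], [-1.0, -0.0, -0.0]]
wrist_force: [-1.5, 1.9, -0.8]
gripper_width: 0.185
```

```bash
python3 av.py
```

```text
t 19.48 turned 84.7 F [-1.97  2.22  0.41] M [0.834 0.825 0.133] sdz 0.026 tcp [ 0.5437 -0.0185  0.1703]
```

Emit:
play_rows(commands=[{"fingers": 1, "tx": 0, "ty": 0, "tz": 0, "ax": 0.01, "ay": 0, "az": 0}, {"fingers": 1, "tx": 0, "ty": 0, "tz": 0, "ax": 0.02, "ay": 0, "az": 0}])

```text
time_s: 19.7
tcp_pos: [0.5437, -0.0185, 0.1703]
ee_rot: [[0.0, -0.943, 0.332], [-0.0, 0.332, 0.943], [-1.0, -0.0, -0.0]]
wrist_force: [-2.3, 2.5, 1.6]
gripper_width: 0.177
```

```bash
python3 av.py
```

```text
t 19.9 turned 88.3 F [-3.17  2.55  2.86] M [0.962 1.177 0.219] sdz 0.034 tcp [ 0.5437 -0.0185  0.1702]
```

Emit:
play_rows(commands=[{"fingers": 1, "tx": 0, "ty": 0, "tz": 0, "ax": 0.01, "ay": 0, "az": 0}, {"fingers": 1, "tx": 0, "ty": 0, "tz": 0, "ax": 0.02, "ay": 0, "az": 0}])

```text
time_s: 20.12
tcp_pos: [0.5437, -0.0186, 0.1702]
ee_rot: [[0.0, -0.921, 0.39], [-0.0, 0.39, 0.921], [-1.0, -0.0, -0.0]]
wrist_force: [-3.6, 3.4, 4.2]
gripper_width: 0.177
```

```bash
python3 av.py
```

```text
t 20.32 turned 91.9 F [-3.15  2.82  5.  ] M [1.012 1.432 0.311] sdz 0.02 tcp [ 0.5437 -0.0186  0.1702]
```

The moment has risen from 0.135 to 0.31 N m, so the bottle is now in the V and pressed. One small step more.

Emit:
play_rows(commands=[{"fingers": 1, "tx": 0, "ty": 0, "tz": 0, "ax": 0.005, "ay": 0, "az": 0}, {"fingers": 1, "tx": 0, "ty": 0, "tz": 0, "ax": 0.01, "ay": 0, "az": 0}, {"fingers": 1, "tx": 0, "ty": 0, "tz": 0, "ax": 0.01, "ay": 0, "az": 0}])

```text
time_s: 20.62
tcp_pos: [0.5437, -0.0186, 0.1702]
ee_rot: [[0.0, -0.909, 0.418], [-0.0, 0.418, 0.909], [-1.0, -0.0, -0.0]]
wrist_force: [-3.5, 2.5, 5.4]
gripper_width: 0.184
```

```bash
python3 av.py
```

```text
t 20.82 turned 93.7 F [-3.7   2.35  5.43] M [1.001 1.447 0.366] sdz 0.024 tcp [ 0.5437 -0.0186  0.1702]
```

Excess moment is about 0.23 N m, estimated at 9 to 16 N on the bottle. I'll stop there, back off within the slot's play and lift out.

Emit:
play_rows(commands=[{"fingers": 1, "tx": 0, "ty": 0, "tz": 0, "ax": -0.01, "ay": 0, "az": 0}, {"fingers": 1, "tx": 0, "ty": 0, "tz": 0, "ax": -0.022, "ay": 0, "az": 0}, {"fingers": 1, "tx": 0, "ty": 0, "tz": 0, "ax": -0.022, "ay": 0, "az": 0}])

```text
time_s: 21.12
tcp_pos: [0.5437, -0.0188, 0.1692]
ee_rot: [[0.0, -0.935, 0.355], [-0.0, 0.355, 0.935], [-1.0, -0.0, -0.0]]
wrist_force: [-1.6, 1.2, -0.4]
gripper_width: 0.182
```

```bash
python3 av.py
```

```text
t 21.32 turned 89.9 F [-0.72  0.59 -0.92] M [0.18  0.461 0.029] sdz 0.028 tcp [ 0.5436 -0.0188  0.1692]
```

Emit:
play_rows(commands=[{"fingers": 1, "tx": -0.01, "ty": 0, "tz": 0, "ax": 0, "ay": 0, "az": 0}, {"fingers": 1, "tx": -0.025, "ty": 0, "tz": 0, "ax": 0, "ay": 0, "az": 0}, {"fingers": 1, "tx": -0.06, "ty": 0, "tz": 0, "ax": 0, "ay": 0, "az": 0}, {"fingers": 1, "tx": -0.1, "ty": 0, "tz": 0, "ax": 0, "ay": 0, "az": 0}, {"fingers": 1, "tx": -0.135, "ty": 0, "tz": 0, "ax": 0, "ay": 0, "az": 0}])

```text
time_s: 21.78
tcp_pos: [0.5442, -0.0187, 0.2731]
ee_rot: [[0.002, -0.935, 0.356], [-0.0, 0.356, 0.935], [-1.0, -0.002, 0.0]]
wrist_force: [0.3, -0.9, -0.2]
gripper_width: 0.185
```

```bash
python3 st.py
python3 - <<'E'
from h import *
go((.5388,-.332,.27),-97.9)
E
```

```text
t 21.78 yaw 159.2 turned 89.8 F [ 0.34 -0.89 -0.23] M [ 0.042 -0.048 -0.019] tcp [ 0.5442 -0.0187  0.2731] eff6 -0.005
t 21.78 now [ 0.5442 -0.0187  0.2731] jawyaw 159.2 J [ 15.  13.  -8.   0. -69. -36.] dist 0.313
  t* [ 0.0043 -0.1417 -0.393 ]  a* [array([-5.718e-01, -5.000e-04,  6.000e-04]), array([0.4282, 0.0006, 0.0005])]
```

The key is free and held (width 16 mm). The stand hole is round, so I'll carry it back without turning.

Emit:
play_rows(commands=[{"fingers": 1, "tx": 0, "ty": -0.016, "tz": -0.043, "ax": 0, "ay": 0, "az": 0}, {"fingers": 1, "tx": 0, "ty": -0.032, "tz": -0.087, "ax": 0, "ay": 0, "az": 0}, {"fingers": 1, "tx": 0, "ty": -0.048, "tz": -0.13, "ax": 0, "ay": 0, "az": 0}, {"fingers": 1, "tx": 0, "ty": -0.064, "tz": -0.175, "ax": 0, "ay": 0, "az": 0}, {"fingers": 1, "tx": 0, "ty": -0.08, "tz": -0.22, "ax": 0, "ay": 0, "az": 0}])

```text
time_s: 22.2
tcp_pos: [0.5413, -0.1957, 0.2718]
ee_rot: [[0.002, -0.935, 0.355], [-0.001, 0.355, 0.935], [-1.0, -0.002, 0.0]]
wrist_force: [1.7, 0.2, -1.6]
gripper_width: 0.179
```

Emit:
play_rows(commands=[{"fingers": 1, "tx": 0, "ty": -0.016, "tz": -0.043, "ax": 0, "ay": 0, "az": 0}, {"fingers": 1, "tx": 0, "ty": -0.032, "tz": -0.087, "ax": 0, "ay": 0, "az": 0}, {"fingers": 1, "tx": 0, "ty": -0.048, "tz": -0.13, "ax": 0, "ay": 0, "az": 0}, {"fingers": 1, "tx": 0, "ty": -0.061, "tz": -0.169, "ax": 0, "ay": 0, "az": 0}, {"fingers": 1, "tx": 0, "ty": -0.061, "tz": -0.169, "ax": 0, "ay": 0, "az": 0}])

```text
time_s: 22.62
tcp_pos: [0.5384, -0.334, 0.2707]
ee_rot: [[0.0, -0.933, 0.361], [-0.002, 0.361, 0.933], [-1.0, -0.001, -0.002]]
wrist_force: [0.7, 0.2, -0.5]
gripper_width: 0.184
```

Emit:
play_rows(commands=[{"fingers": 1, "tx": 0, "ty": 0, "tz": 0, "ax": 0, "ay": 0, "az": 0}, {"fingers": 1, "tx": 0, "ty": 0, "tz": 0, "ax": 0, "ay": 0, "az": 0}, {"fingers": 1, "tx": 0, "ty": 0, "tz": 0, "ax": 0, "ay": 0, "az": 0}])

```text
time_s: 22.87
tcp_pos: [0.539, -0.328, 0.2712]
ee_rot: [[0.001, -0.935, 0.355], [-0.0, 0.355, 0.935], [-1.0, -0.001, 0.0]]
wrist_force: [-0.7, 0.0, -1.2]
gripper_width: 0.183
```

Run:
```python
from h import *
go((.5397,-.330,.2),159.2)
S=shot("scene");T=shot("top")
for d in spotter.silhouettes("key",S):
    m=d["region"];ys,xs=np.where(m);print(d["score"],d["uv"],xs.min(),xs.max(),ys.min(),ys.max())
s=r.sense()["tcp_pos"];print("proj tip,collar",proj(S,s-[0,0,.111]),proj(S,s-[0,0,.031]))
g=cv2.cvtColor(S["image"],cv2.COLOR_RGB2HSV)
u,v=proj(S,s-[0,0,.111])[0].astype(int)
for row in range(v-14,v+6,2): print(row,S["image"][row,u-12:u+14,:].mean(1).astype(int))
# bottle
for p,bx in ((S,(300,150,360,215)),(T,(270,190,330,245))):
    h=cv2.cvtColor(p["image"],cv2.COLOR_RGB2HSV);m=cv2.inRange(h,(0,150,50),(6,255,255))|cv2.inRange(h,(174,150,50),(180,255,255))
    k=np.zeros_like(m);k[bx[1]:bx[3],bx[0]:bx[2]]=m[bx[1]:bx[3],bx[0]:bx[2]];ys,xs=np.where(k);print("cap",xs.min(),xs.max(),ys.min(),ys.max(),xs.mean(),ys.mean())
    yb=np.array([-.1025,.9947])
    for q in (0,6,12,18): print(q,proj(p,[*(np.array([.5372,.0520])+(q-12)/1000*yb),.14]))
```

```text
t 22.87 now [ 0.539  -0.328   0.2712] jawyaw 159.2 J [-17.  22.   4.  -0. -72.  -4.] dist 0.071
  t* [ 0.0949 -0.0018 -0.0021]  a* [array([0.0002, 0.    , 0.0002]), array([-9.998e-01, -3.000e-04,  0.000e+00])]
0.71 [335.3, 151.6] 310 352 141 156
0.58 [268.3, 112.6] 263 274 96 132
0.55 [271.8, 169.4] 253 290 149 184
proj tip,collar [[269.08663303 135.20207458]] [[267.98302487 113.57782575]]
121 [ 53  62  99 121 120 120 120 119 118 109 101 105 103  91  63  57  61  58
  57  57  57  57  57  57  57  57]
123 [ 54  55  76 119 121 120 121 121 118 111 101 106 103  91  64  58  60  60
  58  57  57  57  56  58  57  57]
125 [ 59  54  55  69  97 120 121 119 113  97  99 105 104  92  67  57  61  60
  59  57  58  57  56  57  57  58]
127 [ 57  54  54  54  55  63  66  63  57  62  90 106 105  95  73  57  59  60
  58  57  58  56  57  57  56  56]
129 [ 83  55  54  55  55  54  55  54  54  62  87 106 106  97  74  57  59  60
  58  58  58  58  57  57  57  56]
131 [102  58  54  55  54  55  56  56  55  55  60  69  69  67  58  56  59  60
  58  57  57  56  57  57  58  57]
133 [104  59  53  55  55  55  56  56  55  55  54  51  52  56  56  56  59  61
  57  58  57  57  57  56  56  56]
135 [98 70 54 55 56 55 55 55 55 55 55 55 53 57 56 56 59 61 59 58 57 56 57 57
 57 55]
137 [101  93  63  53  50  53  54  55  54  54  55  55  56  55  54  55  58  61
  59  57  57  57  57  56  56  57]
139 [ 94 101 102  93  64  53  53  51  51  54  55  55  55  55  55  56  58  61
  59  57  57  56  57  58  57  57]
cap 323 335 182 198 328.6855670103093 189.66494845360825
0 [[329.51177216 182.01890441]]
6 [[330.88819414 182.8008234 ]]
12 [[332.27422341 183.58827705]]
18 [[333.66994983 184.38131803]]
cap 296 313 204 221 304.70940170940173 212.63675213675214
0 [[308.05666487 215.84419916]]
6 [[305.7484712  216.10705676]]
12 [[303.4404179 216.3698447]]
18 [[301.13252876 216.63256028]]
```

Emit:
play_rows(commands=[{"fingers": 1, "tx": 0.02, "ty": -0.0018, "tz": -0.0021, "ax": 0, "ay": 0, "az": 0}, {"fingers": 1, "tx": 0.05, "ty": -0.0018, "tz": -0.0021, "ax": 0, "ay": 0, "az": 0}, {"fingers": 1, "tx": 0.08, "ty": -0.0018, "tz": -0.0021, "ax": 0, "ay": 0, "az": 0}, {"fingers": 1, "tx": 0.11, "ty": -0.0018, "tz": -0.0021, "ax": 0, "ay": 0, "az": 0}, {"fingers": 1, "tx": 0.12, "ty": -0.0018, "tz": -0.0021, "ax": 0, "ay": 0, "az": 0}])

```text
time_s: 23.43
tcp_pos: [0.5379, -0.329, 0.1773]
ee_rot: [[-0.006, -0.935, 0.355], [0.003, 0.355, 0.935], [-1.0, 0.006, 0.001]]
wrist_force: [-1.0, 0.4, -2.7]
gripper_width: 0.183
```

```bash
python3 av.py
python3 - <<'E'
from h import *
go((.5397,-.330,.1215),159.2)
E
```

```text
t 23.63 turned 89.8 F [-0.27 -0.07 -1.57] M [0.029 0.082 0.018] sdz 0.033 tcp [ 0.5405 -0.3309  0.1823]
t 23.68 now [ 0.5406 -0.3311  0.1828] jawyaw 159.2 J [-17.  25.  -3.   0. -61.  -4.] dist 0.061
  t* [0.0817 0.002  0.001 ]  a* [array([ 0.0001, -0.0002,  0.0011]), array([-9.999e-01, -1.700e-03, -3.000e-04])]
```

The tip is in the hole without contact. I'll lower the key and release it.

Emit:
play_rows(commands=[{"fingers": 1, "tx": 0.025, "ty": 0.001, "tz": 0.001, "ax": 0, "ay": 0, "az": 0}, {"fingers": 1, "tx": 0.05, "ty": 0.001, "tz": 0.001, "ax": 0, "ay": 0, "az": 0}, {"fingers": 1, "tx": 0.07, "ty": 0.001, "tz": 0.001, "ax": 0, "ay": 0, "az": 0}, {"fingers": 1, "tx": 0.081, "ty": 0.001, "tz": 0.001, "ax": 0, "ay": 0, "az": 0}, {"fingers": 1, "tx": 0.081, "ty": 0.001, "tz": 0.001, "ax": 0, "ay": 0, "az": 0}])

```text
time_s: 24.1
tcp_pos: [0.5395, -0.33, 0.1207]
ee_rot: [[0.001, -0.935, 0.355], [-0.001, 0.355, 0.935], [-1.0, -0.001, -0.001]]
wrist_force: [-0.9, -0.0, -0.4]
gripper_width: 0.182
```

```bash
python3 av.py
```

```text
t 24.3 turned 89.8 F [-0.19  0.09 -1.18] M [-0.01   0.05   0.003] sdz 0.026 tcp [ 0.5398 -0.3301  0.1214]
```

Emit:
play_rows(commands=[{"fingers": -1, "tx": 0.001, "ty": 0, "tz": 0, "ax": 0, "ay": 0, "az": 0}, {"fingers": -1, "tx": 0.001, "ty": 0, "tz": 0, "ax": 0, "ay": 0, "az": 0}, {"fingers": -1, "tx": 0.001, "ty": 0, "tz": 0, "ax": 0, "ay": 0, "az": 0}, {"fingers": -1, "tx": 0.001, "ty": 0, "tz": 0, "ax": 0, "ay": 0, "az": 0}, {"fingers": -1, "tx": 0.001, "ty": 0, "tz": 0, "ax": 0, "ay": 0, "az": 0}])

```text
time_s: 24.77
tcp_pos: [0.5392, -0.3299, 0.1195]
ee_rot: [[0.0, -0.935, 0.355], [-0.0, 0.355, 0.935], [-1.0, -0.0, -0.0]]
wrist_force: [0.1, -0.2, -0.7]
gripper_width: 0.474
```

Emit:
play_rows(commands=[{"fingers": -1, "tx": 0, "ty": 0, "tz": 0, "ax": 0, "ay": 0, "az": 0}, {"fingers": -1, "tx": 0, "ty": 0, "tz": 0, "ax": 0, "ay": 0, "az": 0}, {"fingers": -1, "tx": 0, "ty": 0, "tz": 0, "ax": 0, "ay": 0, "az": 0}, {"fingers": -1, "tx": 0, "ty": 0, "tz": 0, "ax": 0, "ay": 0, "az": 0}, {"fingers": -1, "tx": 0, "ty": 0, "tz": 0, "ax": 0, "ay": 0, "az": 0}])

```text
time_s: 25.18
tcp_pos: [0.5391, -0.3298, 0.1193]
ee_rot: [[-0.0, -0.935, 0.355], [-0.0, 0.355, 0.935], [-1.0, 0.0, -0.0]]
wrist_force: [0.1, -0.4, -0.4]
gripper_width: 0.86
```

Emit:
play_rows(commands=[{"fingers": -1, "tx": -0.04, "ty": 0, "tz": 0, "ax": 0, "ay": 0, "az": 0}, {"fingers": -1, "tx": -0.09, "ty": 0, "tz": 0, "ax": 0, "ay": 0, "az": 0}, {"fingers": -1, "tx": -0.14, "ty": 0, "tz": 0, "ax": 0, "ay": 0, "az": 0}, {"fingers": -1, "tx": -0.19, "ty": 0, "tz": 0, "ax": 0, "ay": 0, "az": 0}, {"fingers": -1, "tx": -0.24, "ty": 0, "tz": 0, "ax": 0, "ay": 0, "az": 0}])

```text
time_s: 25.6
tcp_pos: [0.5387, -0.3297, 0.3013]
ee_rot: [[0.0, -0.935, 0.355], [-0.0, 0.355, 0.935], [-1.0, -0.0, -0.0]]
wrist_force: [0.7, 0.2, 0.2]
gripper_width: 0.997
```

Emit:
play_rows(commands=[{"fingers": -1, "tx": 0, "ty": 0.015, "tz": 0.042, "ax": 0, "ay": 0, "az": 0}, {"fingers": -1, "tx": 0, "ty": 0.03, "tz": 0.085, "ax": 0, "ay": 0, "az": 0}, {"fingers": -1, "tx": 0, "ty": 0.045, "tz": 0.13, "ax": 0, "ay": 0, "az": 0}, {"fingers": -1, "tx": 0, "ty": 0.06, "tz": 0.17, "ax": 0, "ay": 0, "az": 0}, {"fingers": -1, "tx": 0, "ty": 0.075, "tz": 0.21, "ax": 0, "ay": 0, "az": 0}])

```text
time_s: 26.02
tcp_pos: [0.5421, -0.1611, 0.2995]
ee_rot: [[0.0, -0.935, 0.356], [0.0, 0.356, 0.935], [-1.0, -0.0, 0.0]]
wrist_force: [0.7, 0.4, 0.3]
gripper_width: 0.998
```

Emit:
play_rows(commands=[{"fingers": -1, "tx": 0, "ty": 0.015, "tz": 0.042, "ax": 0, "ay": 0, "az": 0}, {"fingers": -1, "tx": 0, "ty": 0.03, "tz": 0.085, "ax": 0, "ay": 0, "az": 0}, {"fingers": -1, "tx": 0, "ty": 0.03, "tz": 0.09, "ax": 0, "ay": 0, "az": 0}, {"fingers": -1, "tx": 0, "ty": 0.03, "tz": 0.09, "ax": 0, "ay": 0, "az": 0}, {"fingers": -1, "tx": 0, "ty": 0.03, "tz": 0.09, "ax": 0, "ay": 0, "az": 0}])

```text
time_s: 26.43
tcp_pos: [0.5454, -0.0914, 0.2994]
ee_rot: [[0.0, -0.935, 0.355], [-0.0, 0.355, 0.935], [-1.0, -0.0, -0.0]]
wrist_force: [0.0, -0.7, 0.1]
gripper_width: 0.996
```

Run:
```python
from h import *
go((.54,-.03,.3),159.2)
W=shot("wrist");S=shot("scene");T=shot("top")
for n,p in (("S",S),("T",T)):
    print(n,"key",[(np.round(d["uv"],1),round(d["score"],2)) for d in spotter.find_in("key",p)],proj(p,[.5395,-.331,.122]))
    m=cv2.inRange(cv2.cvtColor(p["image"],cv2.COLOR_RGB2HSV),(105,150,60),(125,255,255))
    u,v=proj(p,[.5395,-.331,.122])[0].astype(int);k=m[v-20:v+20,u-18:u+22];ys,xs=np.where(k);print("blue",xs.min()+u-18,xs.max()+u-18,ys.min()+v-20,ys.max()+v-20,xs.mean()+u-18,ys.mean()+v-20)
g=cv2.cvtColor(W["image"],cv2.COLOR_RGB2GRAY);u,v=proj(W,[.5442,-.0188,.07])[0].astype(int);print("head px",u,v)
sub=g[v-30:v+30,u-30:u+30];n,l,st,ce=cv2.connectedComponentsWithStats((sub<60).astype(np.uint8))
for i in range(1,n):
    if st[i,4]>50:
        ys,xs=np.where(l==i);b=cv2.boxPoints(cv2.minAreaRect(np.c_[xs,ys].astype(np.float32)))+[u-30,v-30]
        P=np.array([at_z(W,q,.07) for q in b])[:,:2];print(st[i],P.mean(0),[(np.linalg.norm(P[j+1]-P[j]).round(4),np.degrees(np.arctan2(*(P[j+1]-P[j])[::-1])).round(1)) for j in (0,1)])
h=cv2.cvtColor(W["image"],cv2.COLOR_RGB2HSV);m=cv2.inRange(h,(0,150,60),(6,255,255))|cv2.inRange(h,(174,150,60),(180,255,255))
c=max(cv2.findContours(m,cv2.RETR_EXTERNAL,cv2.CHAIN_APPROX_NONE)[0],key=cv2.contourArea);b=cv2.boundingRect(c);print("cap",b,at_z(W,(b[0]+b[2]/2,b[1]+b[3]-b[2]/2),.14))
cv2.imwrite("pics/w14.png",W["image"][:,:,::-1])
```

```text
t 26.43 now [ 0.5454 -0.0914  0.2994] jawyaw 159.2 J [  7.  13.  -4.   0. -73. -28.] dist 0.062
  t* [-0.0008  0.0358  0.074 ]  a* [array([ 0.0001, -0.    ,  0.    ]), array([-9.999e-01, -0.000e+00, -1.000e-04])]
S key [(array([334.6, 151.2]), 0.57), (array([269.5, 149.5]), 0.56)] [[269.08484114 144.83028533]]
blue 253 287 128 156 267.8424242424243 144.84848484848484
T key [(array([446.2, 329. ]), 0.88), (array([446.9, 217.7]), 0.52)] [[449.32873983 214.0689564 ]]
blue 439 459 208 221 447.90697674418607 214.32558139534885
head px 346 229
[  9   0  22  32 237] [ 0.55300452 -0.0460588 ] [(np.float64(0.0413), np.float64(-138.3)), (np.float64(0.0156), np.float64(129.9))]
[ 27  17   8  25 163] [ 0.54397536 -0.02091711] [(np.float64(0.0075), np.float64(163.6)), (np.float64(0.0297), np.float64(74.4))]
[ 17  41  43  19 571] [0.54428774 0.00677231] [(np.float64(0.0488), np.float64(159.2)), (np.float64(0.0229), np.float64(71.8))]
cap (349, 307, 42, 24) [0.54643817 0.04402736 0.14      ]
```

The key is back in the stand at its expected pixels. The slot angle from this oblique view is doubtful, so I'll measure it again from closer.

Emit:
play_rows(commands=[{"fingers": -1, "tx": 0.02, "ty": 0.018, "tz": 0.03, "ax": -0.015, "ay": 0, "az": 0}, {"fingers": -1, "tx": 0.05, "ty": 0.035, "tz": 0.06, "ax": -0.029, "ay": 0, "az": 0}, {"fingers": -1, "tx": 0.065, "ty": 0.035, "tz": 0.06, "ax": -0.029, "ay": 0, "az": 0}, {"fingers": -1, "tx": 0.065, "ty": 0.035, "tz": 0.06, "ax": -0.029, "ay": 0, "az": 0}, {"fingers": -1, "tx": 0.065, "ty": 0.035, "tz": 0.06, "ax": -0.029, "ay": 0, "az": 0}])

```text
time_s: 27.1
tcp_pos: [0.5369, -0.0407, 0.2505]
ee_rot: [[-0.001, -0.963, 0.269], [-0.001, 0.269, 0.963], [-1.0, 0.001, -0.001]]
wrist_force: [-0.1, 0.2, -0.2]
gripper_width: 1.0
```

Run:
```python
from h import *
go((.54,-.03,.3),159.2)
W=shot("wrist");im=W["image"]
g=cv2.cvtColor(im,cv2.COLOR_RGB2GRAY);u,v=proj(W,[.5442,-.0188,.07])[0].astype(int);print("head px",u,v)
for row in range(v-36,v+38,4): print(row,' '.join(f"{x:3d}" for x in g[row,u-24:u+26:2]))
h=cv2.cvtColor(im,cv2.COLOR_RGB2HSV)
m=cv2.inRange(h,(8,180,100),(24,255,255));m[:max(v-90,0)]=0;m[v+60:]=0
c=max(cv2.findContours(m,cv2.RETR_EXTERNAL,cv2.CHAIN_APPROX_NONE)[0],key=cv2.contourArea);q,rad=cv2.minEnclosingCircle(c);print("disc",cv2.boundingRect(c),q,rad,at_z(W,q,.05))
m=cv2.inRange(h,(0,150,60),(6,255,255))|cv2.inRange(h,(174,150,60),(180,255,255))
c=max(cv2.findContours(m,cv2.RETR_EXTERNAL,cv2.CHAIN_APPROX_NONE)[0],key=cv2.contourArea);b=cv2.boundingRect(c);print("cap",b,at_z(W,(b[0]+b[2]/2,b[1]+b[3]-b[2]/2),.14))
```

```text
t 27.1 now [ 0.5369 -0.0407  0.2505] jawyaw 164.4 J [ 13.  13. -11.   0. -66. -29.] dist 0.051
  t* [-0.066  -0.      0.0148]  a* [array([ 0.0287, -0.0003, -0.0002]), array([-9.713e-01,  3.000e-04, -5.000e-04])]
head px 322 205
169 226 227 230 228 226 229 230 225 198 176 122 108  84  86 136 167 194 191 182 135 130 156 181 191 205
173 223 226 227 230 225 181  71  39  59  72  82  83  76  67  69  85 117 124 133 147 152 146 133 125 114
177 223 222 226 172  55  74  84  83  84  83  71  76 121 150 153 153 152 153 152 152 152 151 152 151 150
181 222 221 125  76  86  86  88  86  70  68 128 140 142 142 144 149 151 150 151 151 150 151 150 150 150
185 226 171  85  86  86  86  85  90  85  87  84  90  91  89  84  82  93  98 136 150 149 150 149 149 149
189 226 119  86  86  87  78  86 150 200 197 161  99  67  97 145 191 195 150  85  78 134 148 148 148 148
193 200  88  84  88  95 181 195 191 192 194 114  31  29  30 105 191 193 190 191 191 105 124 147 148 148
197 203  89  84 139 179 176 193 192 193 192 117  31  30  29  97 191 192 192 193 180 171 142 142 147 147
201 217 118  96 217 193 192 192 192 193 
[... 581 characters left out ...]
80
225 110 110 114 112 113 111 112 102  55  48  53  59  67  61  55  65  71  76  79  79  79  78  77  75  68
229 111 108 111 113 111 110  68  45  45  46  47  47  39  36  37  36  37  37  37  37  37  36  36  37  37
233 111 111 110 111 108  56  42  45  46  48  46  37  36  36  37  36  37  36  36  38  36  37  36  38  36
237 110 111 111 108  63  42  43  45  45  47  38  36  36  37  36  36  36  36  37  37  37  37  38  37  35
241 114 112 110 101  43  42  44  45  47  42  38  35  37  38  41  50  56  59  61  61  62  65  59  55  50
disc (314, 170, 52, 58) (336.956298828125, 198.31553649902344) 28.829444885253906 [ 0.52916521 -0.01642574  0.05      ]
cap (317, 307, 47, 18) [0.54623148 0.04573933 0.14      ]
```

The slot sits at yaw 74.4° in both looks 0.7 s apart, so the cam is holding, about 4 to 6° past touch. The key and bottle are in place and the arm is clear. Handing in.

Run:
```python
from h import *
S=shot("scene")
h=cv2.cvtColor(S["image"],cv2.COLOR_RGB2HSV)
m=cv2.inRange(h,(0,150,50),(6,255,255))|cv2.inRange(h,(174,150,50),(180,255,255))
for r0 in range(180,200,3):
    x=np.where(m[r0,310:350])[0]+310;print(r0,x.min() if len(x) else None,x.max() if len(x) else None,end="; ")
print(proj(S,[.5374,.0497,.14]),proj(S,[.5374,.0497,.104]))
print(job.finish_job(), r.sense()["wrist_force"])
```

```text
180 None None; 183 324 333; 186 323 335; 189 323 334; 192 323 334; 195 323 334; 198 327 330; [[331.74921851 183.28079943]] [[331.29981674 193.94501441]]
the job is handed in; nothing more can be done
the job is handed in; nothing more can be done
```

I stood the amber bottle on the holder's plate, clamped it by turning the cam clockwise with the blue key, put the key back in its stand and handed the job in at about 27 s. The hand-in gave no verdict.

**Bottle:** It stands upright between the cam and the V stop. From the cam angle I get its centre about 10 mm toward the V in the holder's frame. The top view reads about 9 mm. The scene camera puts its cap about 3 px off the position I expected.

**Clamping:** The moment on the key rose from 0.135 to 0.37 N m, and I stopped there. I estimate this as roughly 9–16 N on the bottle, but the pressing force was never measured directly.

**Cam:** It ended about 85° clockwise from where I found it, although the key had turned 94°. Play in the slot explains about 4° of the difference. The rest is twist in the grip or some spring-back, so the final force may be nearer 4–8 N. The cam angle read the same in two looks 0.7 s apart.

**Key:** It went into the stand without contact force. Its handle shows where expected in both the scene and top cameras.

**Other things:**
- The arm was clear with the gripper open at hand-in.
- I did not check the bystander glassware's positions again at the end.
- The large look-alike key was lying on its side partway through; I did not knowingly touch it.
- I viewed the full 12 pictures, so all later checks were numeric.

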